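# Set up the forming stakes in the bench mount

## Robot

A 6-joint arm with a two-finger parallel gripper is mounted at the origin on the work surface. World frame = base frame: x ahead of the robot, y to its left, z up, the work surface at z = 0. Lengths are in m, angles in rad, forces in N, time in s.
With the tool pointing down it reaches from about 0.3 to 1 m from the base axis. Payload 5.1 kg.
Tool frame: the origin (TCP) lies on the centre line of the jaws, within the pads' length; the fingertips stand 25 mm ahead of it and the grasp point (between the pads) lies 6 mm ahead of it (r.tcp_to_tips is the distance from the TCP to the fingertips, in m); z points along the fingers, x is the direction in which the jaws open and shut, and the axes are right-handed (so a half turn about z gives the same grasp; the last joint's range is limited). The gripper opens to 95 mm and grips with 3 to 60 N. Pads are 20 mm wide; open, the fingers measure 119 mm over their backs; the gripper's body (75 mm by 180 mm) begins 59 mm behind the grasp point.
Start: joints at [-1.248, 0.124, 1.65, -0, 1.367, -0.083], TCP at [0.257, -0.597, 0.24] pointing down, gripper open.
Joint ranges: [-2.61, 2.61], [-1.02, 2.33], [0.03, 2.71], [-1.35, 4.49], [0.32, 2.68], [-2.91, 2.91]. Speed limits (rad/s): [2.57, 2.57, 3.14, 3.14, 3.14, 3.14].

## Interface

Orientations are given as [roll, pitch, yaw] about the fixed x, y, z axes, in that order (R = Rz(yaw) Ry(pitch) Rx(roll)).
In Python, from plant import r gives the robot as it stands. The module is installed in compiled form; this text tells all that it offers.
- The arm moves only by the tool drive_tool, never from a script. Its argument "deltas" is a list of rows, each a list of 6 numbers: the shift along the world's x, y, z in m, then the turn, a rotation vector about the world's x, y, z in rad. In form: [[x, y, z, wx, wy, wz], ...]. A call has 1 to 5 rows; each row shifts and turns the pose as measured when the row begins; what a row does not reach is not made up. A row lasts 1/8 s, in which the tool goes at most 62.5 mm and 10.7 degrees, less where a joint would pass 70% of its speed; a pose out of reach is approached as far as the arm can. A call is refused whole if a number of a shift passes 0.0625 or a number of a turn 0.188, either way. A call with a gripper value outside its range is refused whole. "gripper" is the opening, from 0 (shut) to 1 (fully open), set as the call begins (left out, the last holds). The fingers move at their own pace and stop on an object; "grip_force" is the grip in N (left out, the last holds). Time passes only in rows, so rows that do not move let the fingers close. It gives the time, the measured TCP pose, the force and the opening at its end, in the units of the state.
- r.observe(): the state, without advancing time (a new reading comes with each control period).
- r.capture(name): name is "scene" or "top" or "wrist"; returns a dict with "img" (420x560x3 uint8, blue, green, red), "mtx" (3x3 intrinsics, pixels), "dist" ([k1, k2, p1, p2, k3] as OpenCV has them; the pictures are not rectified), "xyz" and "orientation" of the camera in the world. Camera axes: x right, y up, looking along -z (the intrinsics and any distortion apply to the point x, -y, -z); pixel columns grow to the right and rows downward; lengths in m; the calibration is good to about 2 mm. A picture is of the moment at which its call begins. There is no depth.
- r.finish_job(): hands the job in, once; it reports no verdict.
Trained networks look in a picture, given as the dict that the camera call returned (one of the last four; its "shot" number tells which), for a name from the list of things; names that differ only in an ending like _2 or _b are one class to them, and where a whole thing is asked for, a point or a joint stands for the part that bears it (a point fixed in the world has none). Each returns a list of dicts, best first, with "p" (0 to 1); they miss things now and then, are a little off and sometimes report something else, mostly with a low value. They report only what shows in the picture. A call takes as long as a camera call. They do not tell look-alikes from the thing itself.
- r.regions_of(picture, name): "pixels" (420x560 bool, what is visible of it) and "at" ([column, row] in pixels, amid what is visible of it).
The state is a dict: "time": time; "joint_positions": joint angles; "qvel": joint speeds; "tau": joint torques, N m; "eef_pos": TCP position; "ee_rot": TCP orientation; "ft_force": force on the tool from outside, world axes, zero at the start; "ft_torque": the same for the moment, N m; "gripper_width": finger opening in m.
Only numpy, scipy, OpenCV 4.12 (cv2) and the standard library are available. Lean on these libraries where they do the work, as an engineer would, in place of code of your own. Each camera call takes 0.05 s, during which the arm holds its last target.

## Task

Set up the stake mount for the class: with the mallet in hand, knock the sliding carriage home with light taps on its end lug until it meets the stop hidden in the end housing (do not push it there with the bare gripper), and lay the mallet back down on its cork mat. Stand every forming stake that lies on the bench upright in the carriage, taper down and fully seated, one to a socket in any order, and leave the other things on the bench where they are.

Things in the scene. Friction and masses are not known exactly. Their poses are not given: they have to be found in the camera images.
- bed: grey steel mount bolted to the bench, 116 mm wide (its x) and 430 mm long (its y, from -168 to +262 mm); origin on the bench surface, z up, x roughly away from the robot. Two rails 14 mm wide, outer faces at x = +-53 mm, tops 28 mm above the bench; at its +y end (y = 178 to 262 mm) a closed housing 56 mm high that hides the stop.
- carriage (a joint): how far the steel carriage has slid along the bed's +y, in m: 0 is its rear end, at 0.060 it meets the hidden stop and is home. It starts 25 to 55 mm short. The slide is tight: about 8 N to move it (9 to 10 N at 50 mm/s), and it stays where it is left. Taps of 25 N are plenty; over 80 N harms the stop.
- strike (a point): centre of the striking face of the upright lug at the carriage's -y end, 56 mm above the bench; the face looks to the bed's -y, is 52 mm wide (bed x) and reaches from 26 to 82 mm above the bench. It moves with the carriage.
- socket0 (a point): centre of the mouth of the -y one of the carriage's three tapered sockets, on the rim of a steel boss 58 mm across, 82 mm above the bench; frame parallel to the bed's. Bore 25 mm wide at the mouth, narrowing 0.28 mm per mm of depth (8 degrees a side), open below, 85 mm from the next along the bed's y.
- socket1 (a point): centre of the mouth of the middle one of the carriage's three tapered sockets, on the rim of a steel boss 58 mm across, 82 mm above the bench; frame parallel to the bed's. Bore 25 mm wide at the mouth, narrowing 0.28 mm per mm of depth (8 degrees a side), open below, 85 mm from the next along the bed's y.
- socket2 (a point): centre of the mouth of the +y one of the carriage's three tapered sockets, on the rim of a steel boss 58 mm across, 82 mm above the bench; frame parallel to the bed's. Bore 25 mm wide at the mouth, narrowing 0.28 mm per mm of depth (8 degrees a side), open below, 85 mm from the next along the bed's y.
- mat: cork mat 280 mm (its x) by 150 mm (its y), 3 mm thick, fixed to the bench; origin at its centre on the bench surface.
- mallet: mallet, 225 mm long, 0.22 kg, on the mat. Origin at the head's centre: a white nylon cylinder 40 mm across, 70 mm long along the mallet's y, striking faces at y = +-35 mm. Wooden handle along -x, 22 mm wide (y), 26 mm high (z), free to grip from x = -25 to -170 mm. Lying, its origin is 20 mm above what it lies on; centre of mass near x = -50 mm.
- mallet_mid (a point): point on the mallet's handle axis half way along the mallet, 90 mm from the head's centre.
- stake_dome: steel stake, 0.5 kg, absent in some sets: 28 mm square bar 62 mm long, round taper (26 to 10 mm across) 55 mm long, domed top. Origin on its axis at the shoulder (taper meets bar); x runs from thin end (x = -55 mm) to top (x = 77); y, z square to the bar's flats; centre of mass near x = 25. Starts lying on a flat, origin 14 mm up, thin end towards the robot. Seated, shoulder 3 mm above socket rim.
- stake_flat: steel stake, 0.5 kg, absent in some sets: 28 mm square bar 62 mm long, round taper (26 to 10 mm across) 55 mm long, flat square top. Origin on its axis at the shoulder (taper meets bar); x runs from thin end (x = -55 mm) to top (x = 72); y, z square to the bar's flats; centre of mass near x = 25. Starts lying on a flat, origin 14 mm up, thin end towards the robot. Seated, shoulder 3 mm above socket rim.
- stake_cone: steel stake, 0.5 kg, absent in some sets: 28 mm square bar 62 mm long, round taper (26 to 10 mm across) 55 mm long, conical top 36 mm high. Origin on its axis at the shoulder (taper meets bar); x runs from thin end (x = -55 mm) to top (x = 98); y, z square to the bar's flats; centre of mass near x = 25. Starts lying on a flat, origin 14 mm up, thin end towards the robot. Seated, shoulder 3 mm above socket rim.
- stake_ridge: steel stake, 0.5 kg, absent in some sets: 28 mm square bar 62 mm long, round taper (26 to 10 mm across) 55 mm long, wedge-ridged top. Origin on its axis at the shoulder (taper meets bar); x runs from thin end (x = -55 mm) to top (x = 84); y, z square to the bar's flats; centre of mass near x = 25. Starts lying on a flat, origin 14 mm up, thin end towards the robot. Seated, shoulder 3 mm above socket rim.
- spool_a: bystander: ribbon spool standing on its end, 68 mm across, 52 mm high; origin under its centre.
- spool_b: bystander: ribbon spool standing on its end, 60 mm across, 60 mm high; origin under its centre.
- jar: bystander: glass jar of beads with a metal lid, 68 mm across, 87 mm high; origin under its centre.
- roll: bystander: roll of tape lying flat, 96 mm across, 19 mm high; origin under its centre.
- pliers: bystander: flat pliers lying down, about 150 mm long, 13 mm high; origin near the rivet's underside.
Things that resemble listed ones, but are neither listed nor needed, are in the scene too. What is shaped like the stake_dome but blue or pink is not meant.

How it is judged:
On the way:
1. the mallet has knocked the carriage home against its stop (value of joint carriage above 0.0575 m and contact force between mallet and carriage above 1 N).
At the end, for the whole second after the job is handed in: Carriage within 3.5 mm of its stop; every stake present in a socket, within 5 degrees of upright, shoulder within 6 mm of the socket axis and under 8 mm above the rim; mallet's middle on the mat (80 mm along, 60 mm across from its centre); all released, at rest (value of joint carriage above 0.0565 m and angle between each of stake_dome, stake_flat, stake_cone, stake_ridge's own x axis and vertical below 0.09 rad and linear speed of each of stake_dome, stake_flat, stake_cone, stake_ridge, mallet below 0.02 m/s and ((horizontal distance between stake_dome and socket0 below 0.006 m and z of stake_dome in the frame of socket0 below 0.008 m) or (horizontal distance between stake_dome and socket1 below 0.006 m and z of stake_dome in the frame of socket1 below 0.008 m) or (horizontal distance between stake_dome and socket2 below 0.006 m and z of stake_dome in the frame of socket2 below 0.008 m)) and ((horizontal distance between stake_flat and socket0 below 0.006 m and z of stake_flat in the frame of socket0 below 0.008 m) or (horizontal distance between stake_flat and socket1 below 0.006 m and z of stake_flat in the frame of socket1 below 0.008 m) or (horizontal distance between stake_flat and socket2 below 0.006 m and z of stake_flat in the frame of socket2 below 0.008 m)) and ((horizontal distance between stake_cone and socket0 below 0.006 m and z of stake_cone in the frame of socket0 below 0.008 m) or (horizontal distance between stake_cone and socket1 below 0.006 m and z of stake_cone in the frame of socket1 below 0.008 m) or (horizontal distance between stake_cone and socket2 below 0.006 m and z of stake_cone in the frame of socket2 below 0.008 m)) and ((horizontal distance between stake_ridge and socket0 below 0.006 m and z of stake_ridge in the frame of socket0 below 0.008 m) or (horizontal distance between stake_ridge and socket1 below 0.006 m and z of stake_ridge in the frame of socket1 below 0.008 m) or (horizontal distance between stake_ridge and socket2 below 0.006 m and z of stake_ridge in the frame of socket2 below 0.008 m)) and x of mallet_mid in the frame of mat between -0.08 and 0.08 m and y of mallet_mid in the frame of mat between -0.06 and 0.06 m and height (world z) of mallet_mid below 0.04 m); the robot touches nothing.
It fails at once if the carriage is pushed with the fingers before it is home (contact force between the fingers and carriage above 3 N and value of joint carriage below 0.055 m).
It fails at once if the carriage is struck harder than 80 N (contact force between mallet and carriage above 80 N).
It fails at once if a bystander (spool, jar, tape roll, pliers) is shifted more than 60 mm (distance of any of spool_a, spool_b, jar, roll, pliers from where it was at the start of the episode above 0.06 m).
It fails at once if the jar or a spool is tipped over (angle between any of spool_a, spool_b, jar's own z axis and vertical above 0.7 rad).
Of stake_dome, stake_flat, stake_cone, stake_ridge only 2 to 3 are there at a start; the rules pass over those that are not, and their reading is None.
At some moment in a run one of mallet, stake_dome, stake_flat, stake_cone, stake_ridge may be knocked a few centimetres aside while the robot is not near it.
Once in a run the grip may slacken for a moment while it holds something.
It also fails if it takes over 210 s, if anything falls off the work surface, if the arm or the gripper's body presses on something with over 40 N, if the wrist force passes 120 N, or if a joint passes its speed limit or range.

## Working session

There is one attempt and no reset: what is moved stays moved. The work goes in short steps, Python scripts to look and compute and a tool call to move; the robot and the scene stay as the last step left them, time stands still between calls to the robot, and variables do not carry over. Pictures are saved under pics/ and viewed, and the job is handed in when it is done.

Besides the shell and the picture viewer there is one more tool, called after "Emit:" by a JSON object that holds its "fn" and its "kwargs". drive_tool: Moves the arm, as the interface text tells. Its arguments: {"type":"object","properties":{"deltas":{"type":"array"},"gripper":{"type":"number"},"grip_force":{"type":"number"}},"required":["deltas"]}

```bash
mkdir -p pics; ls; python3 - <<'E'
from plant import r
import cv2
print(r.observe())
for n in ["scene","top","wrist"]:
    c=r.capture(n); cv2.imwrite(f"pics/{n}0.png",c["img"]); print(n,c["mtx"],c["dist"],c["xyz"],c["orientation"])
E
```

```text
pics
{'time': 0.0, 'joint_positions': array([-1.24761084e+00,  1.24493871e-01,  1.65165995e+00, -4.24296418e-06,
        1.36752364e+00, -8.26108665e-02]), 'qvel': array([ 8.04441073e-05, -8.38771624e-04,  2.86903473e-04, -1.88064240e-04,
        1.48521626e-03, -1.33930251e-03]), 'tau': array([-1.19462889e-03, -4.17612469e+01, -3.59933960e+01,  7.74749438e-02,
        4.91420226e-02, -1.85677491e-04]), 'eef_pos': array([ 0.25636432, -0.59666184,  0.23840259]), 'ee_rot': array([-3.14142476e+00,  2.07804099e-03, -1.16499894e+00]), 'ft_force': array([-0.58348486, -0.43437451, -0.08656429]), 'ft_torque': array([-0.00137107, -0.0531828 , -0.016266  ]), 'gripper_width': 0.09525022290565244}
scene [[414.70923885   0.         283.7805005 ]
 [  0.         414.70923885 206.82551017]
 [  0.           0.           1.        ]] [-0.06936776  0.          0.          0.          0.        ] [1.21360521 0.07946376 1.22215132] [0.54095022 0.00782369 1.56497922]
top [[391.64998628   0.         282.13755697]
 [  0.         391.64998628 211.88727104]
 [  0.           0.           1.        ]] [0.02036392 0.         0.         0.         0.        ] [0.33041387 0.10317738 1.14885701] [ 1.62449587e-01 -8.13500682e-06 -1.57503718e+00]
wrist [[337.83375702   0.         286.61043685]
 [  0.         337.83375702 213.52332813]
 [  0.           0.           1.        ]] [-0.0805877  0.         0.         0.         0.       ] [ 0.32686364 -0.56619241  0.38378616] [-0.27532222  0.00118232 -1.1660447 ]
```

View pics/scene0.png

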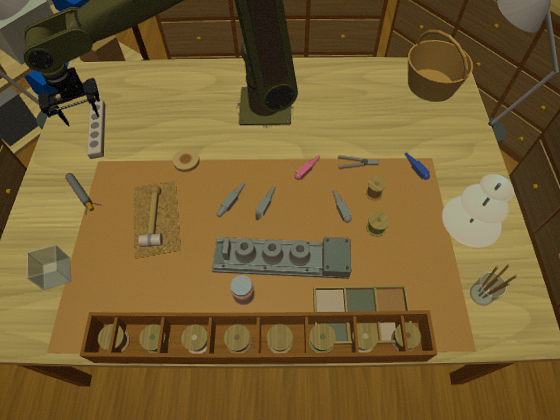

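View pics/top0.png

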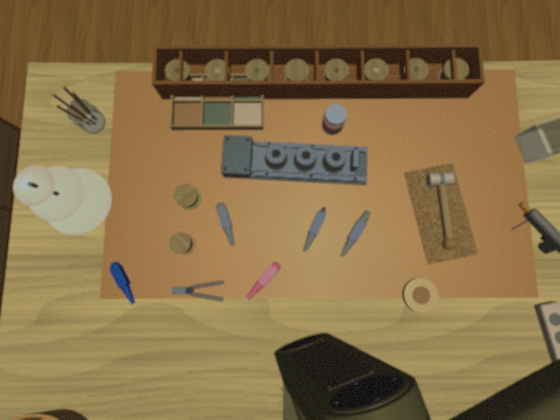

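View pics/wrist0.png

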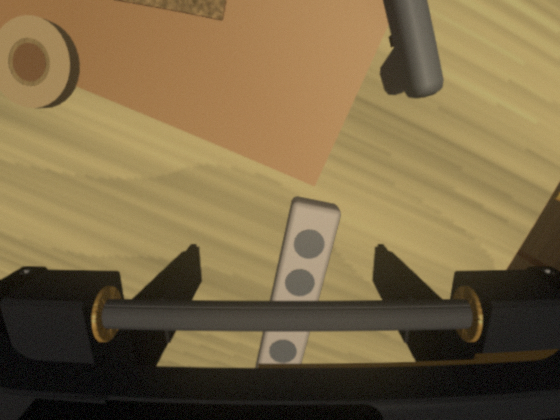

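```bash
cat > h.py <<'E'
from plant import r
import numpy as np, cv2, json
from scipy.spatial.transform import Rotation as R
def rot(o): return R.from_euler('xyz',o).as_matrix()
def rays(c,px):
    px=np.asarray(px,float).reshape(-1,1,2)
    u=cv2.undistortPoints(px,c["mtx"],np.array(c["dist"]))[:,0]
    d=np.c_[u[:,0],-u[:,1],-np.ones(len(u))]
    return np.array(c["xyz"]),d@rot(c["orientation"]).T
def toz(c,px,z):
    o,d=rays(c,px); t=(z-o[2])/d[:,2]; return o+d*t[:,None]
def proj(c,P):
    P=np.atleast_2d(P); p=(P-np.array(c["xyz"]))@rot(c["orientation"])
    p=p*[1,-1,-1]
    return cv2.projectPoints(p.reshape(-1,1,3),np.zeros(3),np.zeros(3),c["mtx"],np.array(c["dist"]))[0][:,0]
def tri(obs):  # [(cam,px)]
    A=np.zeros((3,3));b=np.zeros(3)
    for c,px in obs:
        o,d=rays(c,[px]);d=d[0]/np.linalg.norm(d[0]);M=np.eye(3)-np.outer(d,d);A+=M;b+=M@o
    return np.linalg.solve(A,b)
def obs(log=True):
    s=r.observe()
    if log: open("log.jsonl","a").write(json.dumps([list(map(float,s["joint_positions"])),list(map(float,s["eef_pos"])),list(map(float,s["ee_rot"]))])+"\n")
    print("t%.2f"%s["time"],"pos",s["eef_pos"].round(4),"rot",s["ee_rot"].round(3),"q",s["joint_positions"].round(3),"F",s["ft_force"].round(1),"T",s["ft_torque"].round(2),"w",round(s["gripper_width"],4))
    return s
def axisfit(c,m,z):
    ys,xs=np.nonzero(m); W=toz(c,np.c_[xs,ys],z)[:,:2]
    mu=W.mean(0); u,s,v=np.linalg.svd(W-mu,full_matrices=False); a=v[0]
    if a[0]<0:a=-a
    t=(W-mu)@a; return mu,np.degrees(np.arctan2(a[1],a[0])),t.min(),t.max(),W
E
python3 - <<'E'
from h import *
obs()
T=r.capture("top")
for n in ["stake_dome","stake_flat","stake_cone","stake_ridge","mallet","mat","bed","carriage","strike","socket0","spool_a","jar","roll","pliers"]:
    for d in r.regions_of(T,n):
        if d["p"]<.15: continue
        mu,an,a,b,W=axisfit(T,d["pixels"],0.014)
        print(n,round(d["p"],2),np.round(d["at"],1),"mu",mu.round(4),"ang",round(an,1),round(a,3),round(b,3),d["pixels"].sum())
S=r.capture("scene")
for n in ["stake_dome","stake_flat","stake_cone","stake_ridge"]:
    for d in r.regions_of(S,n):
        if d["p"]<.15: continue
        mu,an,a,b,W=axisfit(S,d["pixels"],0.014)
        print("S",n,round(d["p"],2),np.round(d["at"],1),"mu",mu.round(4),"ang",round(an,1),round(a,3),round(b,3),d["pixels"].sum())
x=T["img"][120:260,200:480]; cv2.imwrite("pics/topz.png",cv2.resize(x,None,fx=2.8,fy=2.8,interpolation=cv2.INTER_CUBIC))
E
```

```text
t0.15 pos [ 0.2564 -0.5968  0.2387] rot [-3.141e+00  2.000e-03 -1.165e+00] q [-1.248  0.124  1.651  0.     1.368 -0.083] F [-0.6  0.8  0.8] T [-0.04  0.02 -0.01] w 0.095
stake_dome 0.94 [261.8 279.7] mu [0.3259 0.1521] ang -43.2 -0.072 0.056 361
stake_dome 0.88 [122.2 279.2] mu [0.3201 0.559 ] ang 29.7 -0.073 0.059 487
stake_dome 0.6 [225.6 219.8] mu [0.4909 0.2683] ang 18.4 -0.073 0.058 388
stake_cone 0.94 [354.2 231.4] mu [ 0.458  -0.1122] ang -32.4 -0.08 0.073 456
stake_ridge 0.7 [315. 229.] mu [0.4715 0.0065] ang -25.3 -0.075 0.066 383
mallet 0.58 [444.4 203.5] mu [ 0.5366 -0.3705] ang 3.5 -0.131 0.099 983
mat 0.71 [334.  118.4] mu [ 0.8032 -0.0576] ang -17.8 -0.049 0.05 589
mat 0.59 [438.9 217.1] mu [ 0.5021 -0.3563] ang 16.0 -0.133 0.154 3710
bed 0.74 [290.1 158.8] mu [0.671  0.0681] ang 85.6 -0.22 0.215 5626
bed 0.58 [197.6 287.5] mu [0.2919 0.3432] ang 89.3 -0.073 0.076 430
carriage 0.57 [306.5 159. ] mu [0.6745 0.0321] ang 87.5 -0.161 0.16 2698
strike 0.96 [304.6 161.1] mu [0.6741 0.0309] ang 87.6 -0.157 0.161 2567
socket0 0.76 [306.8 160.6] mu [0.6747 0.0318] ang 87.2 -0.16
[... 292 characters left out ...]
7 1009
pliers 0.56 [195.5 291.6] mu [0.2902 0.3447] ang 88.0 -0.075 0.074 399
S stake_dome 0.74 [417.7 166.5] mu [0.3252 0.5604] ang 28.6 -0.071 0.054 256
S stake_dome 0.56 [304.6 166.4] mu [0.3251 0.1525] ang -41.2 -0.076 0.058 250
S stake_dome 0.49 [341.5 209.3] mu [0.4936 0.2712] ang 17.3 -0.073 0.054 260
S stake_dome 0.3 [153.4 227.5] mu [ 0.5369 -0.3695] ang 3.9 -0.149 0.098 751
S stake_flat 0.39 [271.6 253.6] mu [0.661  0.0346] ang 85.1 -0.163 0.159 2321
S stake_flat 0.39 [240.5 287.8] mu [ 0.7789 -0.056 ] ang 17.9 -0.049 0.047 562
S stake_cone 0.87 [229.2 200.2] mu [ 0.4617 -0.1146] ang -31.2 -0.086 0.07 356
S stake_ridge 0.49 [262.7 205. ] mu [0.476  0.0056] ang -23.3 -0.08 0.063 283
```

View pics/topz.png

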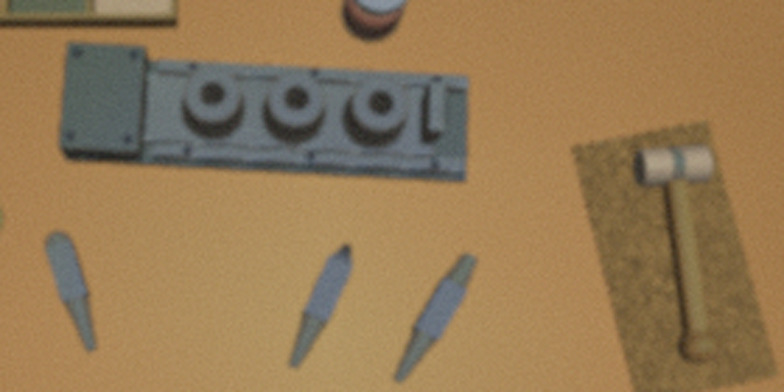

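```bash
python3 - <<'E'
from h import *
T=r.capture("top"); S=r.capture("scene")
cv2.imwrite("pics/scz.png",cv2.resize(S["img"][160:300,120:380],None,fx=3,fy=3,interpolation=cv2.INTER_CUBIC))
z=lambda p:(np.array(p)/2.8+[200,120])
for n,p,h in [("head",[675,163],.023+.005),("hend",[695,345],.023),("hmid",[682,230],.036),("s2",[212,97],.082),("s1",[296,100],.082),("s0",[380,104],.082),("lugtop",[437,105],.082),("railA",[468,76],.028),("railB",[465,180],.028),("mat1",[573,148],.003),("mat2",[710,122],.003),("mat4",[778,375],.003)]:
    print(n,toz(T,[z(p)],h)[0].round(4))
E
```

```text
head [ 0.6122 -0.3639  0.028 ]
hend [ 0.422 -0.373  0.023]
hmid [ 0.5393 -0.3628  0.036 ]
s2 [0.6693 0.1199 0.082 ]
s1 [0.6658 0.0351 0.082 ]
s0 [ 0.6612 -0.0495  0.082 ]
lugtop [ 0.6599 -0.1068  0.082 ]
railA [ 0.7083 -0.1514  0.028 ]
railB [ 0.595 -0.144  0.028]
mat1 [ 0.6356 -0.2665  0.003 ]
mat2 [ 0.6635 -0.4148  0.003 ]
mat4 [ 0.3923 -0.4644  0.003 ]
```

View pics/scz.png

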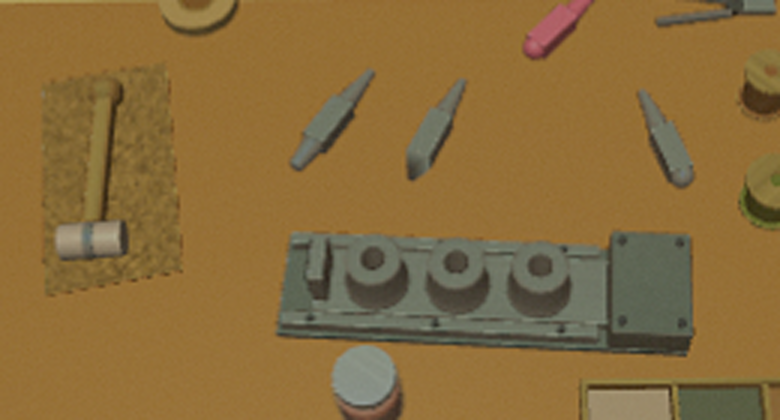

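Emit:
{"fn": "drive_tool", "kwargs": {"deltas": [[0.055,0.04,0,0,0,-0.06],[0.055,0.04,0,0,0,-0.06],[0.055,0.04,0,0,0,-0.06],[0.055,0.04,0,0,0,-0.06],[0.055,0.04,-0.01,0,0,-0.06]]}}

```text
time: 1.88
eef_pos: [0.5106, -0.4127, 0.2323]
ee_rot: [-3.14, -0.004, -1.484]
ft_force: [0.3, -1.6, -0.2]
gripper_width: 0.0953
```

Emit:
{"fn": "drive_tool", "kwargs": {"deltas": [[0.03,0.025,-0.02,0,0,-0.04],[0.03,0.02,-0.03,0,0,0],[0,0,0,0,0,0]]}}

```text
time: 2.25
eef_pos: [0.5754, -0.3625, 0.1808]
ee_rot: [-3.139, -0.004, -1.52]
ft_force: [-0.9, 0.2, 0.2]
gripper_width: 0.0954
```

```bash
python3 - <<'E'
from h import *
obs()
W=r.capture("wrist");cv2.imwrite("pics/w1.png",W["img"])
print(W["xyz"],W["orientation"])
for d in r.regions_of(W,"mallet"):
    mu,an,a,b,_=axisfit(W,d["pixels"],.023); print(d["p"],d["at"],mu,an,a,b)
E
```

```text
t2.25 pos [ 0.5754 -0.3625  0.1808] rot [-3.139 -0.004 -1.52 ] q [-0.64   0.227  1.635 -0.002  1.276  0.88 ] F [-0.9  0.2  0.2] T [0.04 0.01 0.05] w 0.0954
[ 0.65160035 -0.35751707  0.32619545] [-0.27303534 -0.00459629 -1.52064083]
0.83 [285.0, 187.5] [ 0.5567135  -0.36490612] 4.121924462254225 -0.15963507393467283 0.07632790399412898
```

View pics/w1.png

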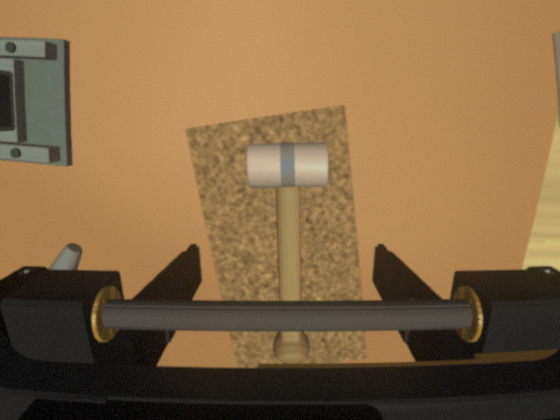

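```bash
python3 - <<'E'
from h import *
W=r.capture("wrist")
h=toz(W,[[287.5,164]],.026)[0];a=toz(W,[[288.5,188]],.036)[0];b=toz(W,[[289.5,290]],.036)[0]
print(h,a,b,np.degrees(np.arctan2(a[1]-b[1],a[0]-b[0])))
print(toz(W,[[72,164],[68,38],[190,128],[344,106]],.028))
E
```

```text
[ 0.61338179 -0.36517922  0.026     ] [ 0.59343477 -0.36691376  0.036     ] [ 0.49335716 -0.37279406  0.036     ] 3.3626849352925006
[[ 0.60603612 -0.16712104  0.028     ]
 [ 0.71476756 -0.1724727   0.028     ]
 [ 0.64149353 -0.27836383  0.028     ]
 [ 0.6661138  -0.41143805  0.028     ]]
```

Emit:
{"fn": "drive_tool", "kwargs": {"deltas": [[-0.004,-0.005,-0.04,0,0,0],[0,0,-0.04,0,0,0],[0,0,-0.04,0,0,0],[0,0,-0.022,0,0,0],[0,0,0,0,0,0]]}}

```text
time: 3.02
eef_pos: [0.5707, -0.3805, 0.0511]
ee_rot: [-3.122, -0.021, -1.532]
ft_force: [0.6, -0.5, -0.1]
gripper_width: 0.0954
```

Emit:
{"fn": "drive_tool", "kwargs": {"deltas": [[0,0.013,-0.008,0,0,0.01],[0,0,-0.008,0,0,0],[0,0,0,0,0,0]]}}

```text
time: 3.4
eef_pos: [0.5729, -0.3686, 0.0392]
ee_rot: [-3.116, -0.026, -1.522]
ft_force: [-0.2, 0.6, 0.7]
gripper_width: 0.0949
```

```bash
python3 - <<'E'
from h import *
obs()
W=r.capture("wrist");cv2.imwrite("pics/w2.png",W["img"])
E
```

```text
t3.40 pos [ 0.5729 -0.3686  0.0392] rot [-3.116 -0.026 -1.522] q [-0.649  0.357  1.733 -0.004  1.015  0.874] F [-0.2  0.6  0.7] T [-0.02  0.    0.05] w 0.0949
```

View pics/w2.png

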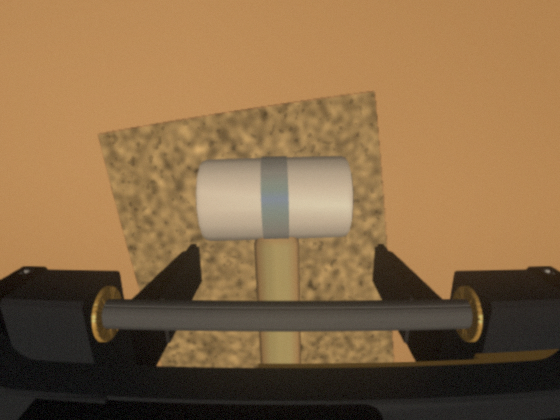

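Emit:
{"fn": "drive_tool", "kwargs": {"deltas": [[-0.002,0,-0.005,0.02,0.027,0.007],[0,0,0,0,0,0]]}}

```text
time: 3.7
eef_pos: [0.5717, -0.3691, 0.0354]
ee_rot: [-3.142, -0.005, -1.514]
ft_force: [-0.8, 0.2, -0.1]
gripper_width: 0.0951
```

```bash
cat >> h.py <<'E'
def delta(pos,rpy=None,Rm=None):
    s=r.observe(); Rc=rot(s["ee_rot"]); Rt=rot(rpy) if Rm is None else Rm
    print("dpos",(np.array(pos)-s["eef_pos"]).round(4),"dw",R.from_matrix(Rt@Rc.T).as_rotvec().round(3))
E
python3 -c "
from h import *
obs(); delta([.571,-.368,.034],[np.pi,0,-1.512])"
```

```text
t3.70 pos [ 0.5717 -0.3691  0.0354] rot [-3.142 -0.005 -1.514] q [-0.651  0.377  1.713 -0.004  1.048  0.865] F [-0.8  0.2 -0.1] T [ 0.06 -0.01  0.04] w 0.0951
dpos [-0.0007  0.0011 -0.0014] dw [0.005 0.    0.002]
```

Emit:
{"fn": "drive_tool", "kwargs": {"deltas": [[0,0,0,0,0,0],[0,0,0,0,0,0],[0,0,0,0,0,0],[0,0,0,0,0,0],[0,0,0,0,0,0]], "gripper": 0, "grip_force": 55}}

```text
time: 4.32
eef_pos: [0.5718, -0.3695, 0.0355]
ee_rot: [-3.141, -0.005, -1.514]
ft_force: [0.5, 0.7, 0.1]
gripper_width: 0.0507
```

Emit:
{"fn": "drive_tool", "kwargs": {"deltas": [[0,0,0,0,0,0],[0,0,0,0,0,0],[0,0,0.02,0,0,0],[0,0,0.03,0,0,0],[0,0,0,0,0,0]]}}

```text
time: 4.95
eef_pos: [0.5715, -0.3689, 0.0878]
ee_rot: [3.141, -0.004, -1.514]
ft_force: [0.9, -0.9, -2.4]
gripper_width: 0.0216
```

Emit:
{"fn": "drive_tool", "kwargs": {"deltas": [[0.009,0.035,0.03,0,0,-0.027],[0.009,0.035,0.01,0,0,-0.027],[0.009,0.035,0,0,0,-0.027],[0.009,0.035,0,0,0,-0.027],[0.009,0.025,0,0,0,0]]}}

```text
time: 5.58
eef_pos: [0.6143, -0.2004, 0.125]
ee_rot: [3.137, -0.002, -1.63]
ft_force: [0.0, -0.7, -1.9]
gripper_width: 0.0217
```

```bash
python3 - <<'E'
from h import *
obs()
W=r.capture("wrist");cv2.imwrite("pics/w3.png",W["img"])
T=r.capture("top");cv2.imwrite("pics/t3.png",cv2.resize(T["img"][110:250,200:480],None,fx=2.8,fy=2.8,interpolation=cv2.INTER_CUBIC))
E
```

```text
t5.58 pos [ 0.6143 -0.2004  0.125 ] rot [ 3.137e+00 -2.000e-03 -1.630e+00] q [-0.397  0.21   1.752 -0.004  1.182  1.235] F [ 0.  -0.7 -1.9] T [ 0.03 -0.04  0.01] w 0.0217
```

View pics/w3.png

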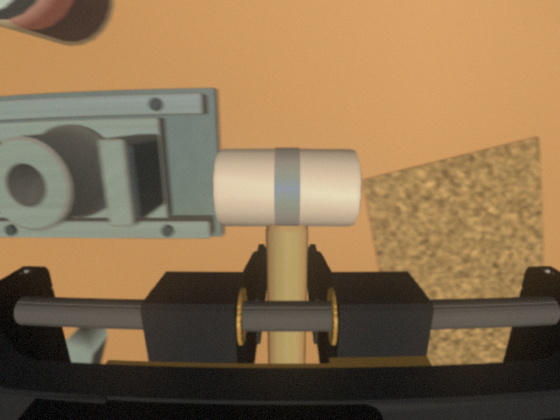

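View pics/t3.png

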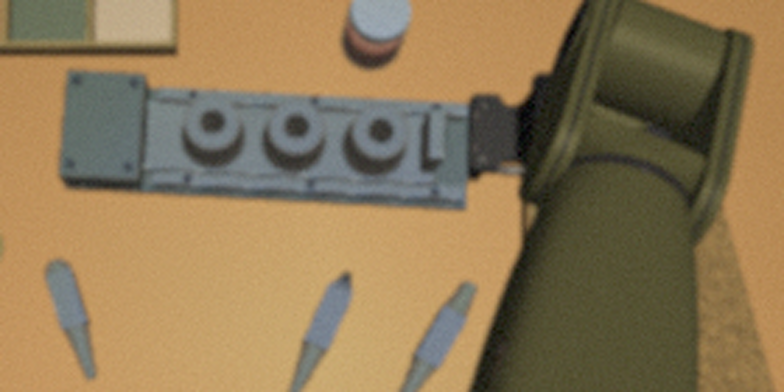

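```bash
python3 - <<'E'
from h import *
W=r.capture("wrist")
P=toz(W,[[32,183]],.082)[0];print("s0",P)
print("lug top corners -y edge",toz(W,[[134,138],[136,225]],.082).round(4))
print("rails",toz(W,[[217,90],[224,236],[0,98]],.028).round(4))
print("head",toz(W,[[287,187]],.117).round(4))
E
```

```text
s0 [ 0.66558845 -0.05074023  0.082     ]
lug top corners -y edge [[ 0.6864 -0.1184  0.082 ]
 [ 0.6361 -0.1106  0.082 ]]
rails [[ 0.7129 -0.1571  0.028 ]
 [ 0.6075 -0.1509  0.028 ]
 [ 0.7223  0.0042  0.028 ]]
head [[ 0.6607 -0.2017  0.117 ]]
```

Emit:
{"fn": "drive_tool", "kwargs": {"deltas": [[0,0,-0.03,0,0,0],[0.001,0,-0.024,0,0,0],[0.001,0.02,0,0,0,0],[0.001,0.015,0,0,0,0],[0,0,0,0,0,0]]}}

```text
time: 6.35
eef_pos: [0.6167, -0.1675, 0.0702]
ee_rot: [3.138, -0.005, -1.631]
ft_force: [-0.6, -0.1, -2.1]
gripper_width: 0.0214
```

```bash
python3 - <<'E'
from h import *
obs()
W=r.capture("wrist");cv2.imwrite("pics/w4.png",W["img"])
E
```

```text
t6.35 pos [ 0.6167 -0.1675  0.0702] rot [ 3.138 -0.005 -1.631] q [-0.347  0.257  1.799 -0.006  1.088  1.287] F [-0.6 -0.1 -2.1] T [ 0.04 -0.03 -0.01] w 0.0214
```

View pics/w4.png

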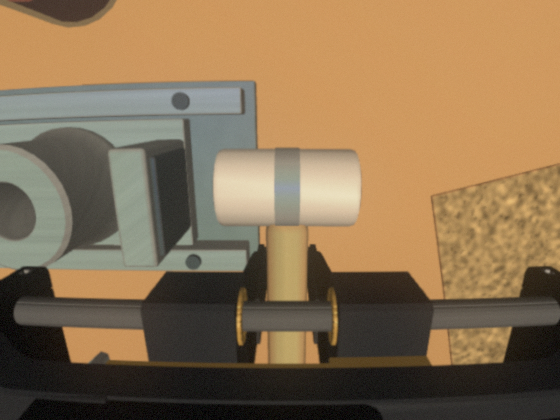

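Emit:
{"fn": "drive_tool", "kwargs": {"deltas": [[-0.004,0.006,0,0,0,0],[0,0.005,0,0,0,0],[0,0.004,0,0,0,0],[0,0.004,0,0,0,0],[0,0.003,0,0,0,0]]}}

```text
time: 7.02
eef_pos: [0.6138, -0.1466, 0.0734]
ee_rot: [-3.141, -0.009, -1.63]
ft_force: [-0.4, -2.3, -0.4]
gripper_width: 0.0213
```

Emit:
{"fn": "drive_tool", "kwargs": {"deltas": [[0,0.003,0,0,0,0],[0,0.003,0,0,0,0],[0,0.003,0,0,0,0]]}}

```text
time: 7.4
eef_pos: [0.6136, -0.1442, 0.074]
ee_rot: [-3.14, -0.023, -1.63]
ft_force: [0.2, -8.6, -2.9]
gripper_width: 0.0215
```

```bash
python3 - <<'E'
from h import *
obs()
W=r.capture("wrist");cv2.imwrite("pics/w5.png",W["img"])
E
```

```text
t7.40 pos [ 0.6136 -0.1442  0.074 ] rot [-3.14  -0.023 -1.63 ] q [-0.306  0.231  1.823 -0.025  1.081  1.335] F [ 0.2 -8.6 -2.9] T [-1.71  0.38 -0.15] w 0.0215
```

View pics/w5.png

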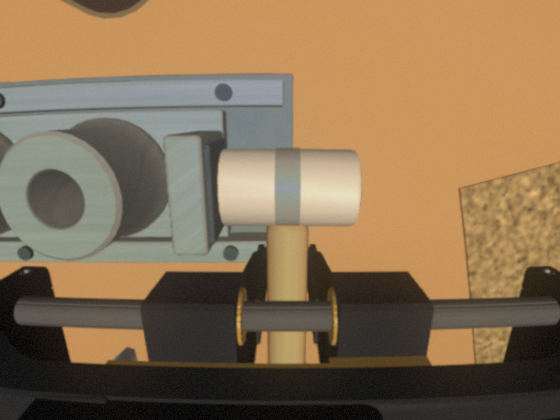

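Emit:
{"fn": "drive_tool", "kwargs": {"deltas": [[0,-0.01,-0.003,0,0.005,0],[0,0.008,0,0,0,0],[0,0.008,0,0,0,0]]}}

```text
time: 7.82
eef_pos: [0.6138, -0.141, 0.0715]
ee_rot: [3.138, -0.029, -1.63]
ft_force: [0.3, -12.4, -0.7]
gripper_width: 0.0217
```

Emit:
{"fn": "drive_tool", "kwargs": {"deltas": [[0,0.006,0,0,0,0],[0,0.006,0,0,0,0]]}}

```text
time: 8.07
eef_pos: [0.6141, -0.1324, 0.0719]
ee_rot: [3.14, -0.038, -1.63]
ft_force: [1.1, -10.8, -3.1]
gripper_width: 0.0215
```

Emit:
{"fn": "drive_tool", "kwargs": {"deltas": [[0,-0.01,0,0.02,0,0],[0,0.009,0,0.005,0,0],[0,0.008,0,0.005,0,0],[0,0.006,0,0.005,0,0],[0,0.006,0,0.005,0,0]]}}

```text
time: 8.7
eef_pos: [0.6151, -0.1176, 0.0724]
ee_rot: [3.141, -0.009, -1.629]
ft_force: [2.3, -10.0, -3.4]
gripper_width: 0.0214
```

Emit:
{"fn": "drive_tool", "kwargs": {"deltas": [[0,-0.008,0,0.01,0,0],[0,0.008,0,0.005,0,0],[0.001,0.007,0,0.005,0,0],[0,0.006,0,0.005,0,0],[0,0.006,0,0.005,0,0]]}}

```text
time: 9.32
eef_pos: [0.6152, -0.1055, 0.0725]
ee_rot: [3.139, 0.003, -1.627]
ft_force: [-4.0, -26.8, -2.2]
gripper_width: 0.0217
```

```bash
python3 - <<'E'
from h import *
obs()
W=r.capture("wrist");cv2.imwrite("pics/w6.png",W["img"])
E
```

```text
t9.32 pos [ 0.6152 -0.1055  0.0725] rot [ 3.139e+00  3.000e-03 -1.627e+00] q [-0.257  0.224  1.834  0.003  1.086  1.369] F [ -4.  -26.8  -2.2] T [-5.06  0.67 -0.64] w 0.0217
```

View pics/w6.png

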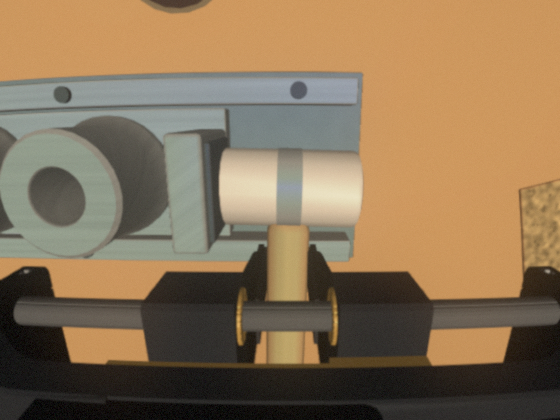

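Emit:
{"fn": "drive_tool", "kwargs": {"deltas": [[0,0.004,0,0,0,0],[0,0.003,0,0,0,0]]}}

```text
time: 9.62
eef_pos: [0.6153, -0.1056, 0.0727]
ee_rot: [-3.141, -0.011, -1.629]
ft_force: [-0.6, -10.4, -2.5]
gripper_width: 0.0217
```

Emit:
{"fn": "drive_tool", "kwargs": {"deltas": [[0,0.003,0,0,0,0],[0,0.002,0,0,0,0]]}}

```text
time: 9.88
eef_pos: [0.6153, -0.1055, 0.0729]
ee_rot: [-3.139, -0.021, -1.63]
ft_force: [-0.9, -9.2, -1.6]
gripper_width: 0.0216
```

Emit:
{"fn": "drive_tool", "kwargs": {"deltas": [[0,-0.008,0,0.01,0,0],[0,0.008,0,0.005,0,0],[0,0.006,0,0.004,0,0],[0,0.006,0,0.004,0,0]]}}

```text
time: 10.38
eef_pos: [0.6146, -0.1048, 0.0733]
ee_rot: [-3.14, -0.023, -1.628]
ft_force: [-1.5, -23.5, -4.8]
gripper_width: 0.0213
```

Emit:
{"fn": "drive_tool", "kwargs": {"deltas": [[0,0.005,0,0.004,0,0],[0,0.005,0,0.004,0,0]]}}

```text
time: 10.62
eef_pos: [0.6145, -0.1047, 0.0736]
ee_rot: [-3.137, -0.035, -1.63]
ft_force: [-1.0, -18.6, -3.7]
gripper_width: 0.0214
```

Emit:
{"fn": "drive_tool", "kwargs": {"deltas": [[-0.001,-0.02,0,0.02,0,0],[-0.001,-0.03,0,0.01,0,0],[-0.001,-0.03,0.03,0,0,0.02],[-0.01,-0.04,0.02,0,0,0.03],[-0.01,-0.045,0,0,0,0.03]]}}

```text
time: 11.25
eef_pos: [0.591, -0.2657, 0.1225]
ee_rot: [-3.141, 0.003, -1.541]
ft_force: [0.6, -0.8, -2.5]
gripper_width: 0.0217
```

Emit:
{"fn": "drive_tool", "kwargs": {"deltas": [[-0.01,-0.045,0,0,0,0.03],[-0.01,-0.045,0,0,0,0],[0,-0.01,-0.03,0,0,0],[0,0,0,0,0,0]]}}

```text
time: 11.75
eef_pos: [0.571, -0.3668, 0.0916]
ee_rot: [-3.139, 0.008, -1.511]
ft_force: [-1.3, 0.6, -2.0]
gripper_width: 0.0213
```

```bash
python3 - <<'E'
from h import *
obs(); delta([.5718,-.3695,.0365],[np.pi,0,-1.514])
W=r.capture("wrist");cv2.imwrite("pics/w7.png",W["img"])
E
```

```text
t11.75 pos [ 0.571  -0.3668  0.0916] rot [-3.139  0.008 -1.511] q [-0.653  0.31   1.693  0.009  1.142  0.855] F [-1.3  0.6 -2. ] T [ 0.05 -0.06  0.01] w 0.0213
dpos [ 0.0008 -0.0027 -0.0551] dw [-0.008  0.002 -0.003]
```

View pics/w7.png

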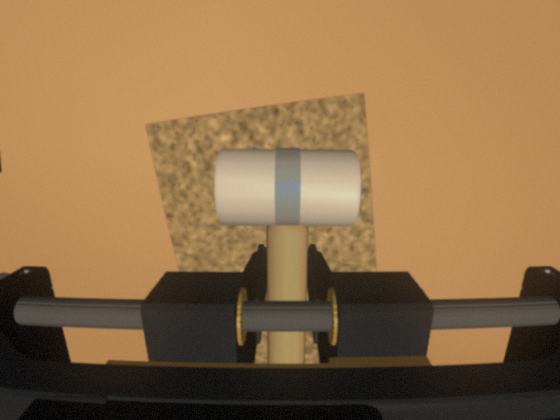

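Emit:
{"fn": "drive_tool", "kwargs": {"deltas": [[-0.005,0.008,-0.025,-0.008,0,0],[0,0,-0.02,0,0,0],[0,0,-0.008,0,0,0],[0,0,-0.001,0,0,0]]}}

```text
time: 12.3
eef_pos: [0.5731, -0.3594, 0.0514]
ee_rot: [-3.129, -0.01, -1.507]
ft_force: [-0.3, -0.1, -1.7]
gripper_width: 0.0214
```

Emit:
{"fn": "drive_tool", "kwargs": {"deltas": [[-0.003,0,-0.008,0.01,0.013,-0.005],[0,0,-0.005,0,0,0],[0,0,-0.002,0,0,0]]}}

```text
time: 12.68
eef_pos: [0.5756, -0.3612, 0.0506]
ee_rot: [-3.134, -0.004, -1.509]
ft_force: [-0.2, -0.6, -0.2]
gripper_width: 0.0218
```

```bash
python3 - <<'E'
from h import *
obs(); delta([.567,-.36,.0355],[np.pi,0,-1.51])
E
```

```text
t12.68 pos [ 0.5756 -0.3612  0.0506] rot [-3.134 -0.004 -1.509] q [-0.64   0.354  1.715  0.002  1.065  0.868] F [-0.2 -0.6 -0.2] T [ 0.03  0.11 -0.  ] w 0.0218
dpos [-0.0086  0.0012 -0.0151] dw [ 0.003  0.008 -0.001]
```

```bash
python3 - <<'E'
from h import *
W=r.capture("wrist");S=r.capture("scene")
cv2.imwrite("pics/w8.png",W["img"])
cv2.imwrite("pics/s8.png",cv2.resize(S["img"][130:290,60:260],None,fx=4,fy=4)[:600])
E
```

```text
(no output)
```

View pics/w8.png

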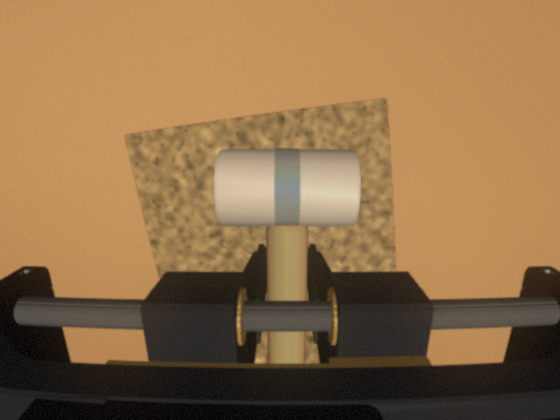

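View pics/s8.png

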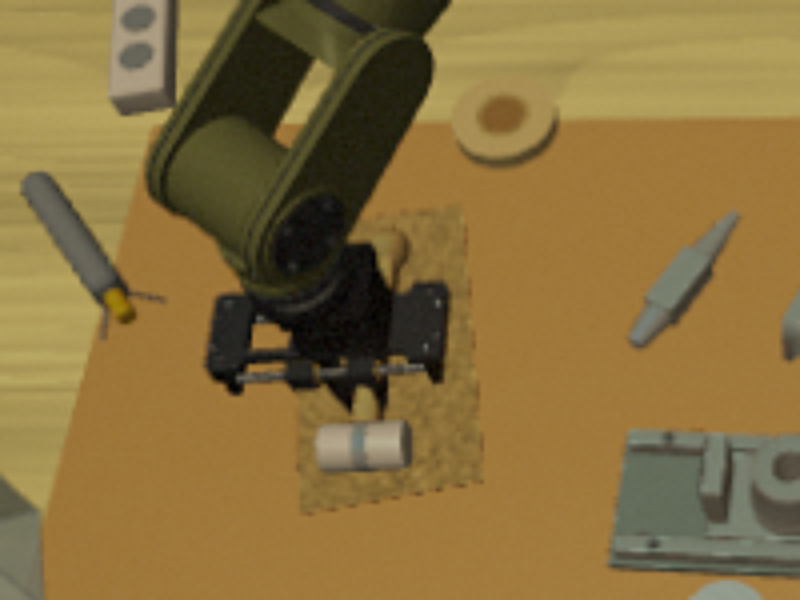

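Emit:
{"fn": "drive_tool", "kwargs": {"deltas": [[-0.004,0,0,0,0.005,0],[0,0,-0.006,0,0,0],[0,0,-0.006,0,0,0],[0,0,-0.006,0,0,0],[0,0,0,0,0,0]], "grip_force": 5}}

```text
time: 13.4
eef_pos: [0.5751, -0.361, 0.0357]
ee_rot: [-3.133, -0.004, -1.51]
ft_force: [-0.4, -0.8, -0.9]
gripper_width: 0.0219
```

Now at the lay-down height; release and rise.

Emit:
{"fn": "drive_tool", "kwargs": {"deltas": [[0,0,0,0,0,0],[0,0,0,0,0,0],[0,0,0,0,0,0],[0,0,0.02,0,0,0],[0,0,0.05,0,0,0]], "gripper": 1}}

```text
time: 14.02
eef_pos: [0.5714, -0.3584, 0.1011]
ee_rot: [3.141, 0.004, -1.51]
ft_force: [-0.8, 0.3, 0.2]
gripper_width: 0.0668
```

Emit:
{"fn": "drive_tool", "kwargs": {"deltas": [[0,0,0.05,0,0,0],[-0.03,0.06,0.04,0,0,0],[-0.04,0.06,0.02,0,0,0],[-0.04,0.06,0,0,0,0]]}}

```text
time: 14.52
eef_pos: [0.4816, -0.2096, 0.2142]
ee_rot: [-3.126, -0.008, -1.514]
ft_force: [0.1, 0.4, 0.7]
gripper_width: 0.0949
```

```bash
python3 - <<'E'
from h import *
obs()
T=r.capture("top");cv2.imwrite("pics/t9.png",T["img"])
W=r.capture("wrist");cv2.imwrite("pics/w9.png",W["img"])
E
```

```text
t14.53 pos [ 0.4816 -0.2096  0.2142] rot [-3.126 -0.008 -1.514] q [-0.514 -0.148  1.963  0.002  1.309  0.999] F [0.1 0.4 0.7] T [0.05 0.01 0.04] w 0.0949
```

View pics/t9.png

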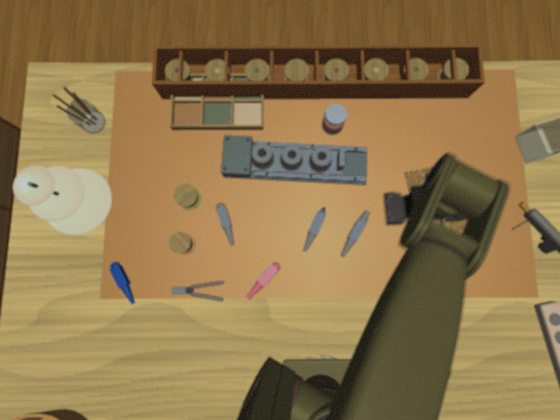

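View pics/w9.png

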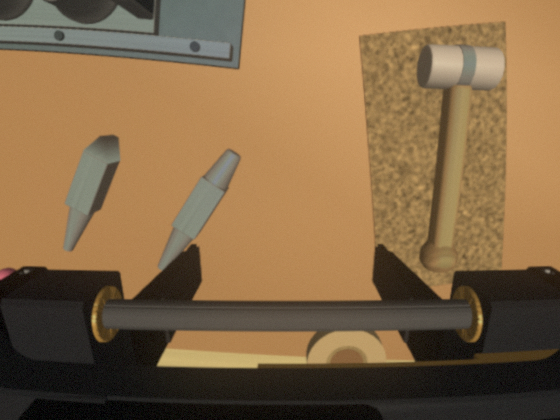

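```bash
cat > kin.py <<'E'
import numpy as np, json
from scipy.optimize import least_squares
from scipy.spatial.transform import Rotation as R
Rz=lambda a:R.from_euler('z',a).as_matrix(); Ry=lambda a:R.from_euler('y',a).as_matrix()
def fk(q,p):
    a1,h,L1,e,L2,Lt,d,s6=p
    A=Rz(q[0]); x=A@np.array([a1,d,h])
    A=A@Ry(q[1]); x=x+A@np.array([0,0,L1])
    A=A@Ry(q[2]); x=x+A@np.array([e,0,L2])
    A=A@Rz(q[3])@Ry(q[4]); x=x+A@np.array([0,0,Lt])
    A=A@Rz(q[5])
    return x,A
def load(): return [(np.array(a),np.array(b),R.from_euler('xyz',c).as_matrix()) for a,b,c in map(json.loads,open("log.jsonl"))]
def fit(fixLt=None):
    D=load()
    def f(p):
        return np.concatenate([np.r_[fk(q,p)[0]-x] for q,x,_ in D]+[1e-3*(p-np.array([0,.3,.4,0,.4,.2,0.05,0]))])
    s=least_squares(f,[0,.3,.4,0,.4,.2,.05,0]); return s.x,f(s.x)
E
python3 - <<'E'
from kin import *
p,f=fit();print(p.round(4));print(np.abs(f[:-8]).max(),len(load()))
for q,x,A in load(): 
    y,B=fk(q,p); print(x.round(3),y.round(3),R.from_matrix(A.T@B).as_euler('xyz').round(3))
E
```

```text
[0.     0.2232 0.4524 0.0424 0.6131 0.2672 0.0536 0.    ]
2.8399997800687693e-07 11
[ 0.256 -0.597  0.239] [ 0.256 -0.597  0.239] [ 0.     0.    -3.142]
[ 0.575 -0.363  0.181] [ 0.575 -0.363  0.181] [0.    0.    3.142]
[ 0.573 -0.369  0.039] [ 0.573 -0.369  0.039] [0.    0.    3.142]
[ 0.572 -0.369  0.035] [ 0.572 -0.369  0.035] [ 0.     0.    -3.142]
[ 0.614 -0.2    0.125] [ 0.614 -0.2    0.125] [ 0.    -0.     3.142]
[ 0.617 -0.168  0.07 ] [ 0.617 -0.168  0.07 ] [ 0.    -0.    -3.142]
[ 0.614 -0.144  0.074] [ 0.614 -0.144  0.074] [ 0.    -0.    -3.142]
[ 0.615 -0.106  0.072] [ 0.615 -0.106  0.072] [-0.    -0.     3.142]
[ 0.571 -0.367  0.092] [ 0.571 -0.367  0.092] [ 0.    -0.     3.142]
[ 0.576 -0.361  0.051] [ 0.576 -0.361  0.051] [ 0.     0.    -3.142]
[ 0.482 -0.21   0.214] [ 0.482 -0.21   0.214] [ 0.     0.    -3.142]
```

```bash
cat >> kin.py <<'E'
P=np.array([0,.2232,.4524,.0424,.6131,.2672,.0536,0])
if __import__('os').path.exists("log.jsonl"): P=fit()[0]
LIM=np.array([[-2.61,2.61],[-1.02,2.33],[.03,2.71],[-1.35,4.49],[.32,2.68],[-2.91,2.91]])
def ik(x,A):
    a1,h,L1,e,L2,Lt,d,_=P
    A=A@Rz(np.pi)
    w=np.array(x)-Lt*A[:,2]
    rr=np.hypot(w[0],w[1]); 
    if rr<d: return None,"r"
    q1=np.arctan2(w[1],w[0])-np.arcsin(d/rr); rad=np.sqrt(rr**2-d**2)-a1; z=w[2]-h
    D=np.hypot(rad,z); L=np.hypot(e,L2); c=(D*D-L1*L1-L*L)/(2*L1*L)
    if abs(c)>1: return None,"reach"
    b=np.arccos(c); al=np.arctan2(e,L2)   # forearm eff. angle = q3+al
    q3=b-al; th=np.arctan2(rad,z); q2=th-np.arctan2(L*np.sin(b),L1+L*np.cos(b))
    M=(Rz(q1)@Ry(q2+q3)).T@A
    q5=np.arccos(np.clip(M[2,2],-1,1)); q4=np.arctan2(M[1,2],M[0,2]); q6=np.arctan2(M[2,1],-M[2,0])
    if q4<-1.79: q4+=2*np.pi
    if q4<LIM[3,0] and q4+2*np.pi<LIM[3,1]: q4+=2*np.pi
    q=np.array([q1,q2,q3,q4,q5,q6]); bad=[i+1 for i in range(6) if not LIM[i,0]<=q[i]<=LIM[i,1]]
    return q,bad
E
python3 - <<'E'
from kin import *
q,x,A=load()[-1]; print(q.round(3),ik(x,A)[0].round(3))
for name,s in [("s0",[.6685,-.0115]),("s2",[.6785,.158])]:
  for psi in range(-180,180,20):
    z=np.array([np.cos(np.radians(psi)),np.sin(np.radians(psi)),0])
    for sg in (1,-1):
        y=np.array([0,0,sg]); xx=np.cross(y,z); A=np.c_[xx,y,z]
        q,b=ik(np.array([*s,.125])-.006*z,A)
        print(name,psi,sg,None if q is None else q.round(2),b)
E
```

```text
[-0.514 -0.148  1.963  0.002  1.309  0.999] [-0.514 -0.148  1.963  0.002  1.309  0.999]
s0 -180 1 [-0.07  1.11  0.91 -0.16  2.69  1.43] [5]
s0 -180 -1 [-0.07  1.11  0.91 -0.16  2.69 -1.72] [5]
s0 -160 1 [ 0.03  1.08  0.96 -0.63  2.58  1.01] []
s0 -160 -1 [ 0.03  1.08  0.96 -0.63  2.58 -2.13] []
s0 -140 1 [ 0.12  1.    1.09 -0.91  2.39  0.81] []
s0 -140 -1 [ 0.12  1.    1.09 -0.91  2.39 -2.33] []
s0 -120 1 [ 0.21  0.89  1.28 -1.1   2.15  0.74] []
s0 -120 -1 [ 0.21  0.89  1.28 -1.1   2.15 -2.4 ] []
s0 -100 1 [ 0.27  0.77  1.5  -1.27  1.91  0.74] []
s0 -100 -1 [ 0.27  0.77  1.5  -1.27  1.91 -2.4 ] []
s0 -80 1 [ 0.31  0.63  1.73 -1.47  1.67  0.79] [4]
s0 -80 -1 [ 0.31  0.63  1.73 -1.47  1.67 -2.35] [4]
s0 -60 1 [ 0.31  0.49  1.95 -1.74  1.43  0.88] [4]
s0 -60 -1 [ 0.31  0.49  1.95 -1.74  1.43 -2.26] [4]
s0 -40 1 [0.23 0.36 2.15 4.17 1.21 1.04] []
s0 -40 -1 [ 0.23  0.36  2.15  4.17  1.21 -2.1 ] []
s0 -20 1 [0.07 0.26 2.3  3.63 1.04 1.31] []
s0 -20 -1 [ 0.07  0.26  2.3   3.63  1.04 -1.83] []
s0 0 1 [-0.17  0.22  2.36  2.95  1.01  1.68] []
s0 0 -1 [-0.17  0.22  2.36  2.95  1.01 -1.47] []
s0
[... 1883 characters left out ...]
6] []
s2 40 1 [-0.15  0.33  2.19  2.19  1.18  2.06] []
s2 40 -1 [-0.15  0.33  2.19  2.19  1.18 -1.08] []
s2 60 1 [-0.24  0.45  2.02  1.79  1.4   2.22] []
s2 60 -1 [-0.24  0.45  2.02  1.79  1.4  -0.92] []
s2 80 1 [-0.26  0.58  1.8   1.51  1.63  2.32] []
s2 80 -1 [-0.26  0.58  1.8   1.51  1.63 -0.82] []
s2 100 1 [-0.22  0.73  1.57  1.3   1.87  2.38] []
s2 100 -1 [-0.22  0.73  1.57  1.3   1.87 -0.76] []
s2 120 1 [-0.16  0.86  1.33  1.13  2.11  2.39] []
s2 120 -1 [-0.16  0.86  1.33  1.13  2.11 -0.75] []
s2 140 1 [-0.08  0.99  1.11  0.95  2.35  2.35] []
s2 140 -1 [-0.08  0.99  1.11  0.95  2.35 -0.79] []
s2 160 1 [0.01 1.1  0.93 0.71 2.57 2.2 ] []
s2 160 -1 [ 0.01  1.1   0.93  0.71  2.57 -0.94] []
```

```bash
cat >> h.py <<'E'
TOP=dict(dome=.077,flat=.072,cone=.098,ridge=.084)
def stakes(c,kinds=("dome","cone","ridge"),zz=.014,pm=.15):
    for k in kinds:
        for d in r.regions_of(c,"stake_"+k):
            if d["p"]<pm: continue
            mu,an,a,b,W=axisfit(c,d["pixels"],zz); u=np.array([np.cos(np.radians(an)),np.sin(np.radians(an))])
            tip=mu+a*u
            print(k,round(d["p"],2),np.round(d["at"],0),"ang",round(an,1),"len",round(b-a,3),"tip",tip.round(4),"shoulder",(tip+.055*u).round(4),"x45",(tip+.1*u).round(4))
E
python3 - <<'E'
from h import *
W=r.capture("wrist"); stakes(W)
T=r.capture("top"); print("top"); stakes(T)
print("sockets",toz(T,[[0,0]],.082)[0])
cv2.imwrite("pics/t10.png",cv2.resize(T["img"][130:190,210:380],None,fx=4.5,fy=4.5,interpolation=cv2.INTER_CUBIC))
E
```

```text
dome 0.56 [  2. 272.] ang -58.4 len 0.019 tip [0.3629 0.1304] shoulder [0.3918 0.0835] x45 [0.4153 0.0452]
cone 0.89 [193. 207.] ang -31.2 len 0.155 tip [ 0.3868 -0.0669] shoulder [ 0.4338 -0.0954] x45 [ 0.4723 -0.1187]
ridge 0.6 [ 86. 188.] ang -26.0 len 0.144 tip [0.4024 0.042 ] shoulder [0.4518 0.0179] x45 [ 0.4922 -0.0019]
top
dome 0.96 [264. 276.] ang -42.2 len 0.128 tip [0.2731 0.2007] shoulder [0.3138 0.1638] x45 [0.3472 0.1335]
dome 0.93 [120. 282.] ang 30.6 len 0.128 tip [0.2604 0.5245] shoulder [0.3078 0.5525] x45 [0.3465 0.5754]
dome 0.92 [226. 221.] ang 17.7 len 0.131 tip [0.4214 0.2463] shoulder [0.4738 0.2631] x45 [0.5167 0.2768]
dome 0.46 [298. 161.] ang 86.4 len 0.281 tip [ 0.6672 -0.0867] shoulder [ 0.6707 -0.0318] x45 [0.6736 0.0131]
cone 0.77 [358. 231.] ang -31.1 len 0.154 tip [ 0.3896 -0.0699] shoulder [ 0.4367 -0.0984] x45 [ 0.4752 -0.1216]
ridge 0.72 [315. 228.] ang -25.6 len 0.138 tip [0.4052 0.0383] shoulder [0.4549 0.0145] x45 [ 0.4954 -0.0049]
ridge 0.18 [297. 162.] ang 87.0 len 0.281 tip [ 0.6687 -0.0868] shoulder [ 0.6716 -0.0319] x45 [0.6739 0.013 ]
sockets [1.14793696 0.93952058 0.082     ]
```

View pics/t10.png

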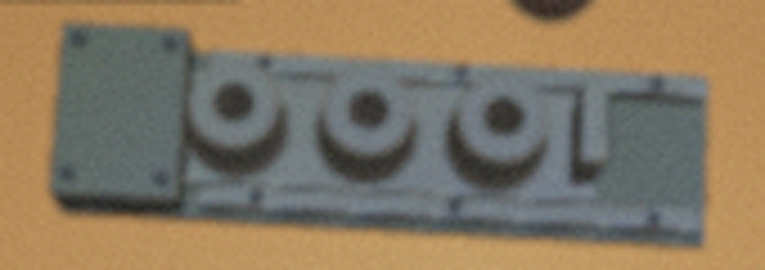

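Emit:
{"fn": "drive_tool", "kwargs": {"deltas": [[0.02,0.06,0.01,0,0,0],[0.02,0.06,0.01,0,0,0],[0.02,0.06,0.01,0,0,0],[0.02,0.06,0.01,0,0,0],[0,0.05,0,0,0,0]]}}

```text
time: 15.65
eef_pos: [0.5644, 0.0757, 0.2492]
ee_rot: [-3.133, -0.004, -1.527]
ft_force: [0.3, 0.8, -1.0]
gripper_width: 0.0953
```

```bash
python3 - <<'E'
from h import *
obs()
W=r.capture("wrist");cv2.imwrite("pics/w11.png",W["img"])
S=r.capture("scene");cv2.imwrite("pics/s11.png",cv2.resize(S["img"][215:295,200:360],None,fx=5,fy=5,interpolation=cv2.INTER_CUBIC))
E
```

```text
t15.65 pos [0.5644 0.0757 0.2492] rot [-3.133 -0.004 -1.527] q [ 0.041 -0.064  1.827 -0.004  1.371  1.569] F [ 0.3  0.8 -1. ] T [-0.04 -0.06 -0.02] w 0.0953
```

View pics/w11.png

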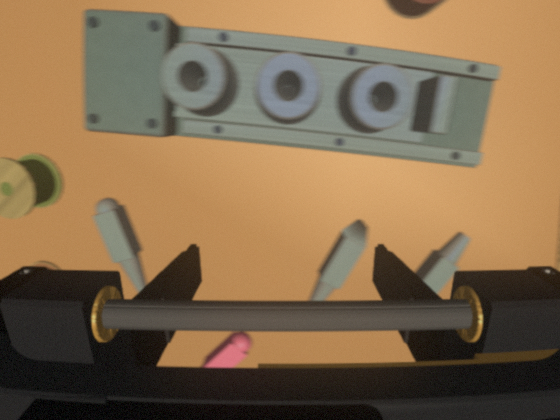

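View pics/s11.png

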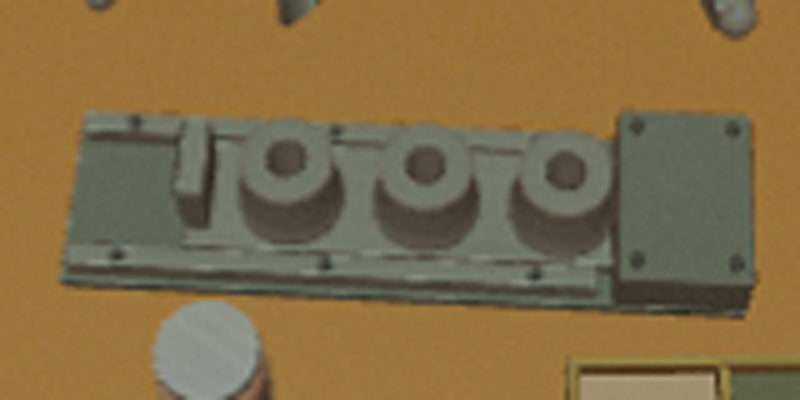

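```bash
python3 - <<'E'
from h import *
W=r.capture("wrist");cv2.imwrite("pics/w12.png",W["img"][:240]); T=r.capture("top");S=r.capture("scene")
t=np.array([[503,117],[369,110],[235,103]])/4.5+[210,130]; s=np.array([[287,158],[427,165],[567,169]])/5+[200,215]
w=np.array([[382,97],[290,87],[196,77]])
for c,p in ((T,t),(S,s),(W,w)): print(toz(c,p,.082).round(4).tolist())
for i in range(3): print(tri([(T,t[i]),(S,s[i])]).round(4))
E
```

```text
[[0.6648, -0.0102, 0.082], [0.6697, 0.0738, 0.082], [0.6746, 0.158, 0.082]]
[[0.6687, -0.0064, 0.082], [0.6742, 0.0786, 0.082], [0.6777, 0.1633, 0.082]]
[[0.6642, -0.0023, 0.082], [0.6681, 0.0798, 0.082], [0.6732, 0.1625, 0.082]]
[ 0.6663 -0.0087  0.0773]
[0.6715 0.0761 0.0766]
[0.6759 0.1609 0.0783]
```

View pics/w12.png

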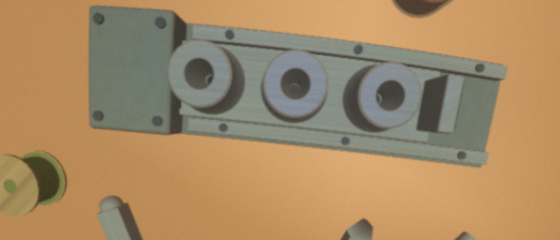

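```bash
python3 - <<'E'
from h import *
W=r.capture("wrist")
print(toz(W,[[388.5,95],[295,85],[201.5,74.5]],.082).round(4))
E
```

```text
[[ 0.6654 -0.0131  0.082 ]
 [ 0.6695  0.0703  0.082 ]
 [ 0.6754  0.1523  0.082 ]]
```

```bash
cat >> kin.py <<'E'
def Rplace(psi):
    p=np.radians(psi); z=np.array([np.cos(p),np.sin(p),0]); y=np.array([0,0,-1.]); return np.c_[np.cross(y,z),y,z]
def Rdown(yaw): return R.from_euler('xyz',[np.pi,0,yaw]).as_matrix()
def seg(x0,A0,x1,A1,n):
    rv=R.from_matrix(A1@A0.T).as_rotvec(); out=[]
    for i in range(n+1):
        t=i/n; out.append((np.array(x0)*(1-t)+np.array(x1)*t, R.from_rotvec(rv*t).as_matrix()@A0))
    return out,rv
def check(path,verbose=True):
    prev=None;mx=0
    for x,A in path:
        q,b=ik(x,A)
        if q is None or b: 
            return "BAD",b,q
        if prev is not None: mx=max(mx,np.abs(q-prev).max())
        prev=q
        if verbose: print(x.round(3),q.round(2))
    return "ok max step",mx
E
python3 - <<'E'
from kin import *
s2=np.array([.676,.158,0])
for psi in (10,20,30,40,50):
    B=Rplace(psi); A=Rdown(np.radians(-121.2))
    for via in ([.474,-.12,.3],[.5,0,.35],[.5,.1,.3],[.45,.0,.4]):
        path,rv=seg(via,A,np.array([*(s2[:2]),.23])-.015*B[:,2],B,14)
        path2,rv2=seg(via,A,via,B,14)
        print(psi,via,check(path,False),check(path2,False)[:2],rv.round(3))
E
```

```text
10 [0.474, -0.12, 0.3] ('BAD', [5], array([ 1.01386551e-03, -4.62565003e-01,  2.35421156e+00,  4.68685275e-02,
        2.28649694e-01,  1.67971420e+00])) ('ok max step', np.float64(0.23408253449081864)) [-0.294 -1.572  0.563]
10 [0.5, 0, 0.35] ('BAD', [5], array([ 0.11361705, -0.43027563,  2.30168491, -0.33204714,  0.26469261,
        2.1055489 ])) ('ok max step', np.float64(0.3854084135532744)) [-0.294 -1.572  0.563]
10 [0.5, 0.1, 0.3] ('BAD', [5], array([ 0.20416185, -0.37786241,  2.29716226, -0.66858459,  0.26385697,
        2.48382366])) ('BAD', [5]) [-0.294 -1.572  0.563]
10 [0.45, 0.0, 0.4] ('BAD', [5], array([ 0.11913711, -0.50198462,  2.31737337, -0.29034631,  0.319662  ,
        2.06357149])) ('BAD', [2]) [-0.294 -1.572  0.563]
20 [0.474, -0.12, 0.3] ('BAD', [5], array([-0.08739827, -0.46471061,  2.3582097 ,  0.72576246,  0.30662207,
        0.94535717])) ('ok max step', np.float64(0.2122553588292101)) [-0.158 -1.607  0.698]
20 [0.5, 0, 0.35] ('BAD', [5], array([ 0.02844072, -0.44296994,  2.31273625,  0.39985641,  0.2671481 ,
        1.32170479])) ('ok max step', np.float64(
[... 1368 characters left out ...]
64]
40 [0.45, 0.0, 0.4] ('ok max step', np.float64(0.4126523268319531)) ('ok max step', np.float64(0.19599298516743346)) [ 0.127 -1.651  0.964]
50 [0.474, -0.12, 0.3] ('ok max step', np.float64(0.2761920034009101)) ('ok max step', np.float64(0.2014059563245214)) [ 0.275 -1.66   1.095]
50 [0.5, 0, 0.35] ('ok max step', np.float64(0.3278598770511095)) ('ok max step', np.float64(0.2202167092962577)) [ 0.275 -1.66   1.095]
50 [0.5, 0.1, 0.3] ('ok max step', np.float64(0.3807673635073308)) ('ok max step', np.float64(0.2817355876999946)) [ 0.275 -1.66   1.095]
50 [0.45, 0.0, 0.4] ('ok max step', np.float64(0.3324383212206458)) ('ok max step', np.float64(0.19556106955005703)) [ 0.275 -1.66   1.095]
```

Emit:
{"fn": "drive_tool", "kwargs": {"deltas": [[-0.023,-0.05,-0.02,0,0,-0.15],[-0.023,-0.05,-0.02,0,0,-0.15],[-0.023,-0.05,-0.02,0,0,-0.15],[-0.023,-0.045,-0.02,0,0,-0.15],[0,0,0,0,0,0]], "gripper": 0.75}}

```text
time: 16.58
eef_pos: [0.4666, -0.1343, 0.1662]
ee_rot: [-3.133, -0.006, -2.159]
ft_force: [0.6, 0.4, 0.1]
gripper_width: 0.0715
```

```bash
python3 - <<'E'
from h import *
obs()
W=r.capture("wrist");cv2.imwrite("pics/w13.png",W["img"]); stakes(W,["cone"])
delta([.474,-.12,.08],[np.pi,0,np.radians(-121.2)])
E
```

```text
t16.57 pos [ 0.4666 -0.1343  0.1662] rot [-3.133 -0.006 -2.159] q [-0.387 -0.195  2.087 -0.008  1.242  1.775] F [0.6 0.4 0.1] T [ 0.08  0.03 -0.01] w 0.0715
cone 0.84 [269. 221.] ang -31.3 len 0.147 tip [ 0.3943 -0.0716] shoulder [ 0.4413 -0.1001] x45 [ 0.4798 -0.1235]
dpos [ 0.005   0.0125 -0.0883] dw [0.01  0.008 0.039]
```

View pics/w13.png

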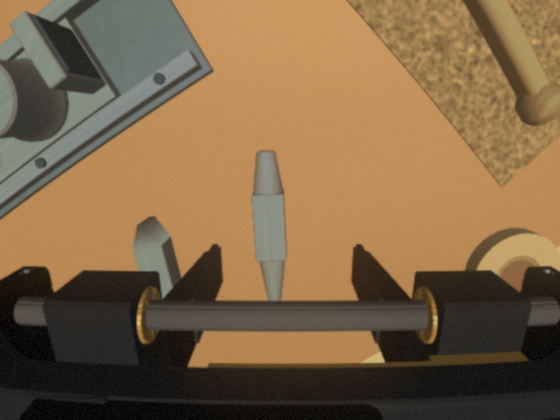

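```bash
python3 - <<'E'
from h import *
W=r.capture("wrist")
p=toz(W,[[268.5,195],[271,260]],.028); print(p.round(4),np.linalg.norm(p[0]-p[1]),np.degrees(np.arctan2(*(p[0]-p[1])[[1,0]])))
print(toz(W,[[265,152]],.014))
u=(p[0]-p[1])/np.linalg.norm(p[0]-p[1]); g=p[1]+u*.045; print(g)
delta([g[0],g[1],.08],[np.pi,0,np.radians(-121.2)])
E
```

```text
[[ 0.4894 -0.1274  0.028 ]
 [ 0.4381 -0.0952  0.028 ]] 0.06056267718078422 -32.13077665448327
[[ 0.52099301 -0.14440315  0.014     ]]
[ 0.47620609 -0.11915845  0.028     ]
dpos [ 0.0064  0.0126 -0.0888] dw [0.011 0.009 0.037]
```

Emit:
{"fn": "drive_tool", "kwargs": {"deltas": [[0.008,0.013,-0.03,0.011,0.009,0.035],[0,0,-0.03,0,0,0],[0,0,-0.025,0,0,0],[0,0,0,0,0,0]]}}

```text
time: 17.23
eef_pos: [0.4832, -0.1164, 0.0867]
ee_rot: [-3.133, 0.003, -2.108]
ft_force: [-0.6, 0.1, 1.0]
gripper_width: 0.0713
```

```bash
python3 - <<'E'
from h import *
obs()
delta([.476,-.12,.029],[np.pi,0,np.radians(-121.5)])
E
```

```text
t17.23 pos [ 0.4832 -0.1164  0.0867] rot [-3.133e+00  3.000e-03 -2.108e+00] q [-3.450e-01 -7.300e-02  2.123e+00  2.000e-03  1.082e+00  1.762e+00] F [-0.6  0.1  1. ] T [0.07 0.03 0.03] w 0.0713
dpos [-0.0072 -0.0036 -0.0577] dw [ 0.002  0.009 -0.012]
```

Emit:
{"fn": "drive_tool", "kwargs": {"deltas": [[-0.007,-0.004,-0.02,0.002,0.009,-0.012],[0,0,-0.018,0,0,0],[0,0,-0.012,0,0,0],[0,0,0,0,0,0]]}}

```text
time: 17.73
eef_pos: [0.4784, -0.1208, 0.0377]
ee_rot: [-3.136, 0.001, -2.119]
ft_force: [0.1, -0.0, -0.1]
gripper_width: 0.0713
```

```bash
python3 - <<'E'
from h import *
obs()
delta([.476,-.12,.029],[np.pi,0,np.radians(-121.5)])
E
```

```text
t17.73 pos [ 0.4784 -0.1208  0.0377] rot [-3.136e+00  1.000e-03 -2.119e+00] q [-3.560e-01 -2.000e-03  2.152e+00 -0.000e+00  9.870e-01  1.763e+00] F [ 0.1 -0.  -0.1] T [0.06 0.08 0.01] w 0.0713
dpos [-0.0024  0.0008 -0.0087] dw [ 0.002  0.005 -0.001]
```

Emit:
{"fn": "drive_tool", "kwargs": {"deltas": [[-0.002,0.001,-0.008,0.002,0.005,0],[0,0,0,0,0,0]]}}

```text
time: 17.98
eef_pos: [0.4769, -0.1201, 0.0301]
ee_rot: [-3.14, 0.0, -2.119]
ft_force: [-0.0, -0.3, 0.1]
gripper_width: 0.0713
```

Emit:
{"fn": "drive_tool", "kwargs": {"deltas": [[0,0,0,0,0,0],[0,0,0,0,0,0],[0,0,0,0,0,0],[0,0,0,0,0,0],[0,0,0,0,0,0]], "gripper": 0, "grip_force": 60}}

```text
time: 18.6
eef_pos: [0.4778, -0.1208, 0.0313]
ee_rot: [-3.138, -0.0, -2.119]
ft_force: [1.7, 0.9, 0.5]
gripper_width: 0.0275
```

Emit:
{"fn": "drive_tool", "kwargs": {"deltas": [[0,0,0,0,0,0],[0,0,0.02,0,0,0],[0,0,0.04,0,0,0],[0,0,0.06,0,0,0],[0,0,0.06,0,0,0]]}}

```text
time: 19.23
eef_pos: [0.4678, -0.1165, 0.2021]
ee_rot: [3.119, -0.004, -2.119]
ft_force: [1.2, 0.3, -6.0]
gripper_width: 0.0277
```

```bash
python3 - <<'E'
from h import *
obs()
W=r.capture("wrist");cv2.imwrite("pics/w14.png",W["img"])
E
```

```text
t19.23 pos [ 0.4678 -0.1165  0.2021] rot [ 3.119 -0.004 -2.119] q [-3.560e-01 -2.170e-01  2.043e+00  1.000e-03  1.339e+00  1.763e+00] F [ 1.2  0.3 -6. ] T [-0.08 -0.24 -0.02] w 0.0277
```

View pics/w14.png

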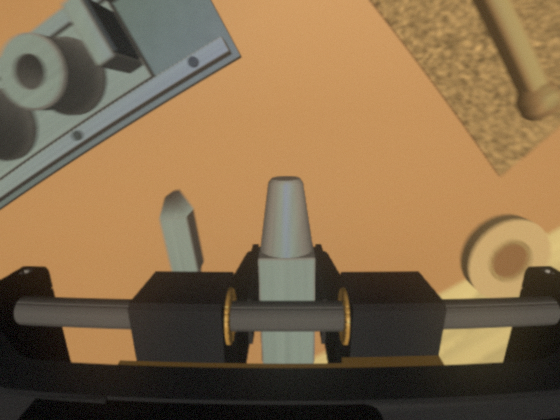

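Emit:
{"fn": "drive_tool", "kwargs": {"deltas": [[0,0,0.05,0,0,0],[0,0,0.05,0.01,-0.13,0.08],[0,0,0,0.01,-0.138,0.08],[0,0,0,0.01,-0.138,0.08],[0,0,0,0.01,-0.138,0.08]]}}

```text
time: 19.9
eef_pos: [0.4703, -0.1154, 0.3096]
ee_rot: [-2.647, 0.228, -1.716]
ft_force: [-1.0, -0.0, -6.1]
gripper_width: 0.0275
```

Emit:
{"fn": "drive_tool", "kwargs": {"deltas": [[0,0,0,0.01,-0.138,0.08],[0,0,0,0.01,-0.138,0.08],[0,0,0,0.01,-0.138,0.08],[0,0,0,0.01,-0.138,0.08],[0,0,0,0.01,-0.138,0.08]]}}

```text
time: 20.52
eef_pos: [0.4643, -0.1124, 0.2955]
ee_rot: [-1.944, 0.176, -1.138]
ft_force: [-0.3, 0.3, -7.2]
gripper_width: 0.0274
```

```bash
python3 - <<'E'
from h import *
from kin import *
obs()
delta([.47,-.12,.28],Rm=Rplace(40))
s=r.observe(); print(check(seg(s["eef_pos"],rot(s["ee_rot"]),[.47,-.12,.28],Rplace(40),5)[0]))
E
```

```text
t20.52 pos [ 0.4643 -0.1124  0.2955] rot [-1.944  0.176 -1.138] q [-0.917 -0.565  2.422  1.252  1.331 -0.03 ] F [-0.3  0.3 -7.2] T [-0.69  1.33  0.05] w 0.0274
dpos [ 0.0057 -0.0076 -0.0155] dw [ 0.052 -0.408  0.228]
[ 0.464 -0.112  0.295] [-0.92 -0.57  2.42  1.25  1.33 -0.03]
[ 0.465 -0.114  0.292] [-0.94 -0.5   2.43  1.33  1.39 -0.16]
[ 0.467 -0.115  0.289] [-0.96 -0.44  2.42  1.39  1.45 -0.28]
[ 0.468 -0.117  0.286] [-0.97 -0.36  2.41  1.44  1.51 -0.4 ]
[ 0.469 -0.118  0.283] [-0.97 -0.28  2.4   1.48  1.58 -0.51]
[ 0.47 -0.12  0.28] [-0.97 -0.19  2.38  1.52  1.65 -0.61]
('ok max step', np.float64(0.12715398785903928))
```

Emit:
{"fn": "drive_tool", "kwargs": {"deltas": [[0.005,0,0,0.017,-0.14,0.08],[0.01,0.02,-0.01,0.017,-0.14,0.08],[0.02,0.03,-0.01,0.015,-0.11,0.06],[0.035,0.045,-0.01,0,0,0],[0.035,0.045,-0.01,0,0,0]]}}

```text
time: 21.15
eef_pos: [0.5682, 0.0276, 0.2388]
ee_rot: [-1.602, 0.015, -0.893]
ft_force: [0.2, -1.1, -5.2]
gripper_width: 0.0275
```

```bash
python3 - <<'E'
from h import *
from kin import *
obs()
delta([.663,.147,.205],Rm=Rplace(40))
s=r.observe(); print(check(seg(s["eef_pos"],rot(s["ee_rot"]),[.663,.147,.205],Rplace(40),5)[0]))
S=r.capture("scene");cv2.imwrite("pics/s15.png",S["img"])
E
```

```text
t21.15 pos [0.5682 0.0276 0.2388] rot [-1.602  0.015 -0.893] q [-0.509 -0.137  2.401  1.799  1.258 -0.708] F [ 0.2 -1.1 -5.2] T [-0.94  1.15 -0.13] w 0.0275
dpos [ 0.0948  0.1194 -0.0338] dw [ 0.008 -0.034  0.02 ]
[0.568 0.028 0.239] [-0.51 -0.14  2.4   1.8   1.26 -0.71]
[0.587 0.052 0.232] [-0.43 -0.09  2.38  1.86  1.22 -0.75]
[0.606 0.075 0.225] [-0.36 -0.04  2.35  1.93  1.18 -0.8 ]
[0.625 0.099 0.219] [-0.29  0.02  2.32  1.99  1.15 -0.84]
[0.644 0.123 0.212] [-0.23  0.07  2.28  2.05  1.12 -0.89]
[0.663 0.147 0.205] [-0.17  0.13  2.24  2.11  1.1  -0.93]
('ok max step', np.float64(0.07575624036371509))
```

View pics/s15.png

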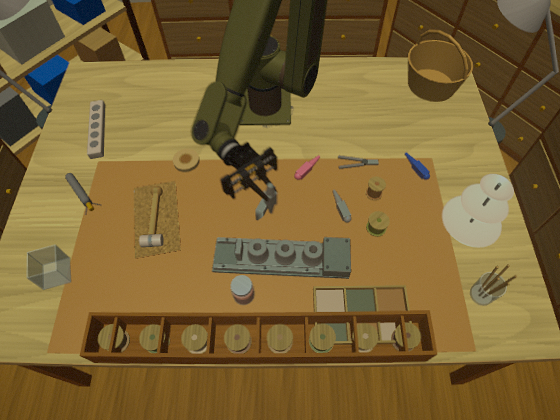

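Emit:
{"fn": "drive_tool", "kwargs": {"deltas": [[0.03,0.038,-0.008,0.004,-0.016,0.01],[0.03,0.038,-0.006,0.004,-0.016,0.01],[0.02,0.025,0,0,0,0],[0.01,0.014,0,0,0,0],[0,0,0,0,0,0]]}}

```text
time: 21.82
eef_pos: [0.6559, 0.1569, 0.2042]
ee_rot: [-1.608, 0.014, -0.862]
ft_force: [-0.6, -0.7, -5.0]
gripper_width: 0.0277
```

```bash
python3 - <<'E'
from h import *
from kin import *
obs()
delta([.663,.147,.205],Rm=Rplace(40))
S=r.capture("scene");cv2.imwrite("pics/s16.png",cv2.resize(S["img"][180:300,200:360],None,fx=5,fy=5,interpolation=cv2.INTER_CUBIC))
T=r.capture("top");cv2.imwrite("pics/t16.png",cv2.resize(T["img"][100:220,200:360],None,fx=5,fy=5,interpolation=cv2.INTER_CUBIC))
W=r.capture("wrist");cv2.imwrite("pics/w16.png",W["img"])
E
```

```text
t21.82 pos [0.6559 0.1569 0.2042] rot [-1.608  0.014 -0.862] q [-0.156  0.093  2.253  2.082  1.06  -0.884] F [-0.6 -0.7 -5. ] T [-1.1   1.13  0.02] w 0.0277
dpos [ 0.0071 -0.0099  0.0008] dw [ 0.014 -0.038 -0.011]
```

View pics/s16.png

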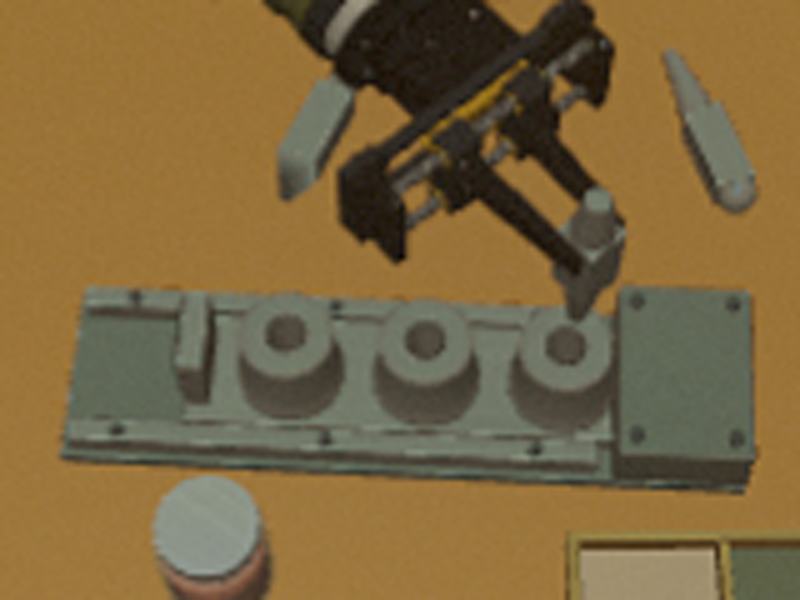

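View pics/t16.png

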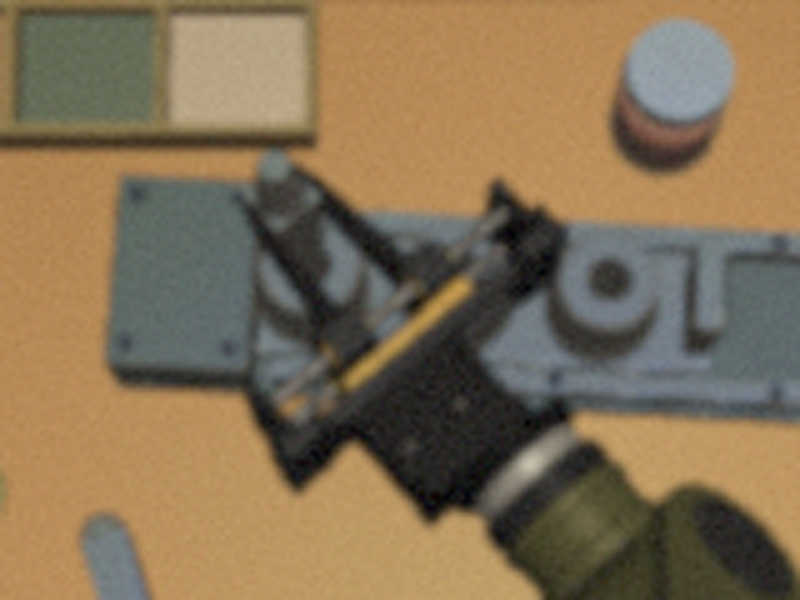

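View pics/w16.png

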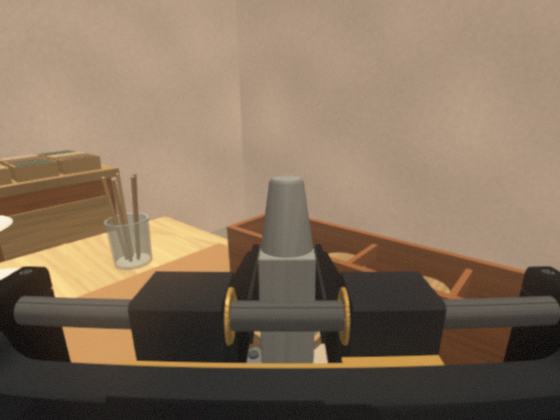

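Emit:
{"fn": "drive_tool", "kwargs": {"deltas": [[0.006,-0.01,0,0.014,-0.038,-0.011],[0,0,0,0,0,0]]}}

```text
time: 22.22
eef_pos: [0.6613, 0.1434, 0.2046]
ee_rot: [-1.569, -0.0, -0.878]
ft_force: [-1.0, -0.2, -6.7]
gripper_width: 0.0275
```

```bash
cat >> h.py <<'E'
def pv(tag,sock,L=.017,box=(200,180,160,120)):
    from kin import Rplace
    s=obs(); A=rot(s["ee_rot"]); ax=s["eef_pos"]+L*A[:,2]; up=-A[:,1]
    print("axis pt",ax.round(4),"up",up.round(3),"tip",(ax-.1*up).round(4),"sock",sock)
    x,y,w,h=box
    for n in ("scene","top"):
        c=r.capture(n); im=cv2.resize(c["img"],None,fx=5,fy=5,interpolation=cv2.INTER_CUBIC)
        a,b,t=[proj(c,p)[0]*5+2 for p in (ax-.1*up,ax-.045*up,np.array([*sock,.082]))]
        for p,col in ((a,(0,0,255)),(b,(0,255,255)),(t,(0,255,0))): cv2.circle(im,tuple(int(v) for v in p),4,col,1)
        cx,cy=(t/5).astype(int); cv2.imwrite(f"pics/{tag}_{n}.png",im[(cy-40)*5:(cy+40)*5,(cx-50)*5:(cx+50)*5])
E
python3 - <<'E'
from h import *
from kin import *
pv("p1",[.676,.158]); delta([.663,.147,.205],Rm=Rplace(40))
E
```

```text
t22.23 pos [0.6613 0.1434 0.2046] rot [-1.569 -0.    -0.878] q [-0.177  0.122  2.245  2.114  1.105 -0.93 ] F [-1.  -0.2 -6.7] T [-1.03  1.21  0.07] w 0.0275
axis pt [0.6744 0.1542 0.2046] up [-0.001 -0.001  1.   ] tip [0.6745 0.1543 0.1046] sock [0.676, 0.158]
dpos [ 0.0017  0.003  -0.0005] dw [-0.001  0.003  0.004]
```

View pics/p1_scene.png

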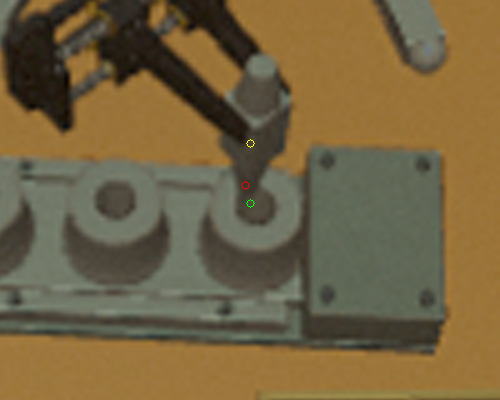

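View pics/p1_top.png

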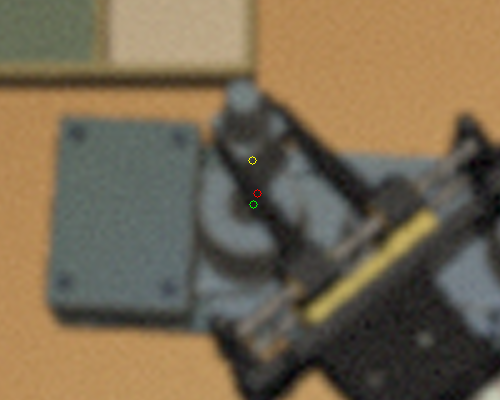

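```bash
python3 - <<'E'
from h import *
s=r.observe(); A=rot(s["ee_rot"]); ax=s["eef_pos"]+.017*A[:,2]; up=-A[:,1]
t=[.676,.158]
for n in("scene","top"):
    c=r.capture(n); print(n,proj(c,ax+.053*up)[0]*5+2-(((proj(c,[[*t,.082]])[0]*5+2)/5).astype(int)-[50,40])*5)
E
```

```text
scene [260.70933482  58.44406978]
top [241.24669022  92.17297342]
```

Emit:
{"fn": "drive_tool", "kwargs": {"deltas": [[0.003,0.006,-0.008,0,0.003,0.004],[0,0,-0.012,0,0,0],[0,0,-0.012,0,0,0],[0,0,0,0,0,0]]}}

```text
time: 22.92
eef_pos: [0.6642, 0.1513, 0.1713]
ee_rot: [-1.571, 0.0, -0.871]
ft_force: [0.0, 0.9, -5.7]
gripper_width: 0.0274
```

```bash
python3 - <<'E'
from h import *
from kin import *
pv("p2",[.676,.158]); delta([.664,.149,.13],Rm=Rplace(40))
E
```

```text
t22.93 pos [0.6642 0.1513 0.1713] rot [-1.571  0.    -0.871] q [-0.162  0.206  2.231  2.15   1.135 -0.998] F [ 0.   0.9 -5.7] T [-1.06  1.15 -0.02] w 0.0274
axis pt [0.6772 0.1622 0.1713] up [0.001 0.    1.   ] tip [0.6772 0.1622 0.0713] sock [0.676, 0.158]
dpos [-0.0008 -0.0021 -0.043 ] dw [-0.     0.002 -0.001]
```

View pics/p2_scene.png

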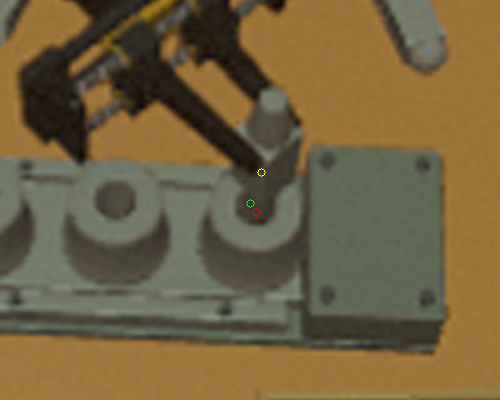

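Emit:
{"fn": "drive_tool", "kwargs": {"deltas": [[-0.001,-0.002,-0.01,0,0,0],[0,0,-0.008,0,0,0],[0,0,-0.007,0,0,0],[0,0,0,0,0,0]]}}

```text
time: 23.52
eef_pos: [0.6641, 0.1487, 0.147]
ee_rot: [-1.568, -0.002, -0.872]
ft_force: [0.2, -0.1, -5.9]
gripper_width: 0.0279
```

Emit:
{"fn": "drive_tool", "kwargs": {"deltas": [[0,0,-0.005,0,0,0],[0,0,-0.005,0,0,0]]}}

```text
time: 23.78
eef_pos: [0.6638, 0.1496, 0.1385]
ee_rot: [-1.563, -0.003, -0.869]
ft_force: [-6.9, -0.4, 0.2]
gripper_width: 0.0273
```

Emit:
{"fn": "drive_tool", "kwargs": {"deltas": [[-0.002,0,-0.003,0,0,0],[0,0,-0.003,0,0,0],[0,0,0,0,0,0]]}}

```text
time: 24.15
eef_pos: [0.6627, 0.1495, 0.1341]
ee_rot: [-1.559, -0.004, -0.869]
ft_force: [-3.4, 0.6, -2.5]
gripper_width: 0.0282
```

Emit:
{"fn": "drive_tool", "kwargs": {"deltas": [[0,0,-0.004,0,0,0],[0,0,-0.004,0,0,0]]}}

```text
time: 24.4
eef_pos: [0.6633, 0.1494, 0.1332]
ee_rot: [-1.541, -0.007, -0.866]
ft_force: [-12.7, -3.9, 10.1]
gripper_width: 0.0275
```

```bash
python3 - <<'E'
from h import *
from kin import *
pv("p3",[.676,.158]); delta([.664,.149,.13],Rm=Rplace(40))
E
```

```text
t24.40 pos [0.6633 0.1494 0.1332] rot [-1.541 -0.007 -0.866] q [-0.168  0.32   2.214  2.189  1.222 -1.093] F [-12.7  -3.9  10.1] T [ 0.7  -0.41  1.05] w 0.0275
axis pt [0.6763 0.1604 0.1337] up [-0.027 -0.014  1.   ] tip [0.679  0.1618 0.0338] sock [0.676, 0.158]
dpos [ 0.0007 -0.0004 -0.0032] dw [-0.014  0.027 -0.007]
```

View pics/p3_scene.png

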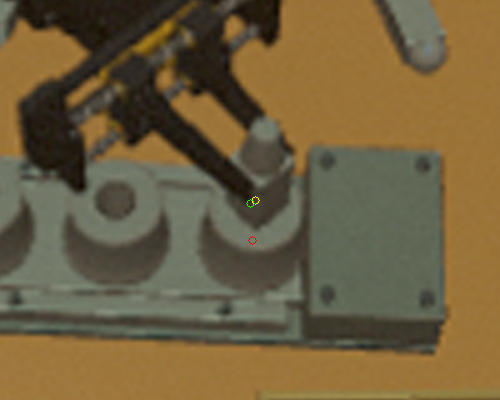

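Emit:
{"fn": "drive_tool", "kwargs": {"deltas": [[-0.001,0,0,-0.014,0.027,-0.005],[0,0,-0.003,0,0,0]], "grip_force": 15}}

```text
time: 24.75
eef_pos: [0.6634, 0.1495, 0.1334]
ee_rot: [-1.565, -0.003, -0.87]
ft_force: [-6.7, 0.5, 8.4]
gripper_width: 0.0276
```

Emit:
{"fn": "drive_tool", "kwargs": {"deltas": [[0,0,0,0,0,0],[0,0,0,0,0,0],[0,0,0,0,0,0],[0,0,0,0,0,0]], "gripper": 0.6}}

```text
time: 25.25
eef_pos: [0.665, 0.1483, 0.1343]
ee_rot: [-1.564, -0.004, -0.873]
ft_force: [-0.0, -0.1, 0.3]
gripper_width: 0.0561
```

```bash
python3 - <<'E'
from h import *
pv("p4",[.676,.158])
W=r.capture("wrist");cv2.imwrite("pics/w17.png",W["img"])
E
```

```text
t25.25 pos [0.665  0.1483 0.1343] rot [-1.564 -0.004 -0.873] q [-0.167  0.302  2.217  2.18   1.189 -1.077] F [-0.  -0.1  0.3] T [-0.31  0.33 -0.  ] w 0.0561
axis pt [0.6781 0.1592 0.1344] up [-0.008 -0.001  1.   ] tip [0.6789 0.1593 0.0344] sock [0.676, 0.158]
```

View pics/p4_scene.png

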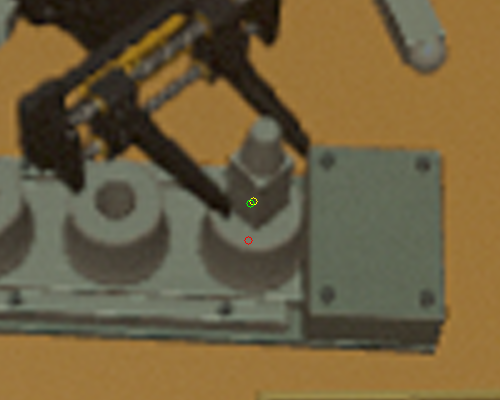

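View pics/w17.png

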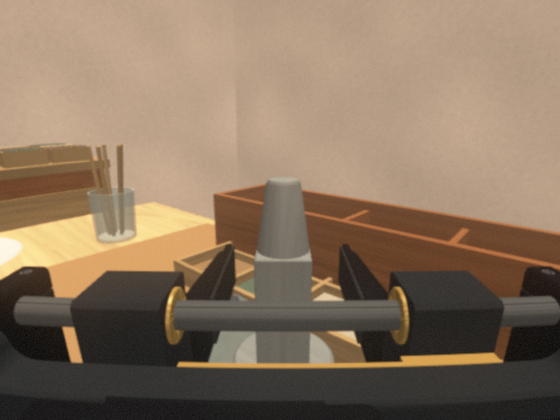

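Emit:
{"fn": "drive_tool", "kwargs": {"deltas": [[-0.025,-0.021,0,0,0,0],[-0.03,-0.025,0,0,0,0],[-0.03,-0.025,0.02,0,0,0],[-0.03,-0.04,0.05,0,0,0],[-0.03,-0.04,0.05,0,0,0]]}}

```text
time: 26.02
eef_pos: [0.5229, 0.0063, 0.2423]
ee_rot: [-1.567, 0.003, -0.868]
ft_force: [0.5, -0.4, 0.8]
gripper_width: 0.0572
```

```bash
python3 - <<'E'
from h import *
from kin import *
s=obs(); A=rot(s["ee_rot"]); B=Rdown(np.radians(-115.7))
for tgt in ([.5,-.08,.28],[.493,-.004,.25],[.47,-.05,.28]):
    p,rv=seg(s["eef_pos"],A,tgt,B,14); print(tgt,check(p,False),rv.round(3))
E
```

```text
t26.02 pos [0.5229 0.0063 0.2423] rot [-1.567  0.003 -0.868] q [-0.63  -0.194  2.461  1.728  1.392 -0.708] F [ 0.5 -0.4  0.8] T [-0.27  0.26 -0.05] w 0.0572
[0.5, -0.08, 0.28] ('ok max step', np.float64(0.23206530315506346)) [-0.212  1.634 -0.891]
[0.493, -0.004, 0.25] ('ok max step', np.float64(0.25793495831686514)) [-0.212  1.634 -0.891]
[0.47, -0.05, 0.28] ('ok max step', np.float64(0.23852113038817235)) [-0.212  1.634 -0.891]
```

Emit:
{"fn": "drive_tool", "kwargs": {"deltas": [[-0.006,-0.008,0.01,-0.018,0.136,-0.074],[-0.006,-0.008,0.01,-0.018,0.136,-0.074],[-0.006,-0.008,0,-0.018,0.136,-0.074],[-0.006,-0.004,0,-0.018,0.136,-0.074],[-0.006,0,0,-0.018,0.136,-0.074]], "gripper": 0.75}}

```text
time: 26.65
eef_pos: [0.4904, -0.0282, 0.2652]
ee_rot: [-2.228, 0.23, -1.359]
ft_force: [-0.3, 0.6, -0.5]
gripper_width: 0.0713
```

Emit:
{"fn": "drive_tool", "kwargs": {"deltas": [[0,0,0,-0.018,0.136,-0.074],[0,0,0,-0.018,0.136,-0.074],[0,0,0,-0.018,0.136,-0.074],[0,0,0,-0.018,0.136,-0.074],[0,0,0,-0.018,0.136,-0.074]]}}

```text
time: 27.28
eef_pos: [0.4882, -0.0277, 0.2677]
ee_rot: [-2.922, 0.095, -1.877]
ft_force: [-0.1, 0.0, -0.8]
gripper_width: 0.0712
```

Emit:
{"fn": "drive_tool", "kwargs": {"deltas": [[0,0,-0.02,-0.018,0.136,-0.074],[0,0,-0.02,-0.018,0.1,-0.074],[0,0,0,0,0,0]]}}

```text
time: 27.65
eef_pos: [0.4893, -0.0266, 0.2277]
ee_rot: [-3.134, -0.03, -2.035]
ft_force: [0.0, -0.2, -0.0]
gripper_width: 0.0714
```

```bash
python3 - <<'E'
from h import *
obs(); delta([.493,-.003,.15],[np.pi,0,np.radians(-115.7)])
W=r.capture("wrist");cv2.imwrite("pics/w18.png",W["img"]); stakes(W)
T=r.capture("top");cv2.imwrite("pics/t18.png",T["img"])
E
```

```text
t27.65 pos [ 0.4893 -0.0266  0.2277] rot [-3.134 -0.03  -2.035] q [-0.147 -0.228  2.009 -0.032  1.363  1.894] F [ 0.  -0.2 -0. ] T [ 0.09 -0.    0.06] w 0.0714
dpos [ 0.0037  0.0236 -0.0777] dw [ 0.031 -0.006  0.015]
dome 0.69 [215. 348.] ang -49.4 len 0.062 tip [0.3263 0.1594] shoulder [0.3621 0.1176] x45 [0.3913 0.0834]
dome 0.65 [ 55. 280.] ang -17.8 len 0.027 tip [0.5068 0.2643] shoulder [0.5592 0.2475] x45 [0.602  0.2337]
cone 0.52 [  4. 118.] ang -43.2 len 0.031 tip [0.6846 0.2152] shoulder [0.7247 0.1775] x45 [0.7574 0.1467]
ridge 0.84 [262. 222.] ang -25.3 len 0.143 tip [0.4015 0.0411] shoulder [0.4513 0.0176] x45 [ 0.4919 -0.0016]
```

View pics/w18.png

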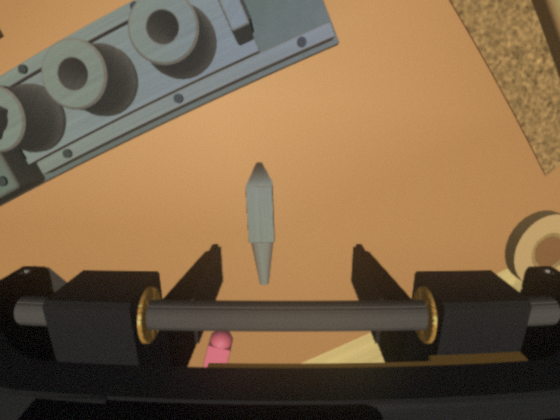

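View pics/t18.png

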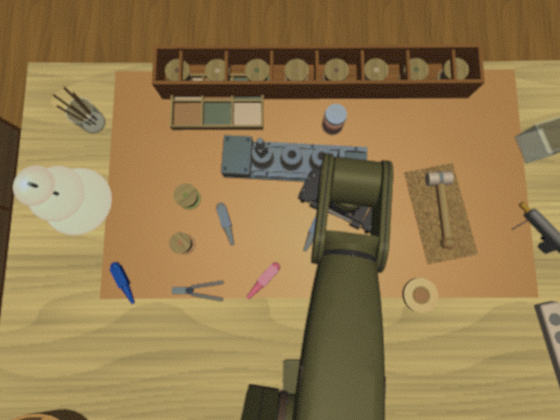

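```bash
python3 - <<'E'
from h import *
W=r.capture("wrist")
p=toz(W,[[259.5,187],[261,242]],.028); print(p.round(4),np.linalg.norm(p[0]-p[1]),np.degrees(np.arctan2(*(p[0]-p[1])[[1,0]])))
u=(p[0]-p[1])/np.linalg.norm(p[0]-p[1]); print(p[1]+u*.045, toz(W,[[264,283]],.014))
print(toz(W,[[75,74],[166,30]],.082).round(4))
delta([.493,-.0025,.1],[np.pi,0,np.radians(-115.5)])
E
```

```text
[[ 0.5089 -0.0114  0.028 ]
 [ 0.4542  0.0157  0.028 ]] 0.060972242719840725 -26.387833173847213
[ 0.49455411 -0.00429361  0.028     ] [[0.40313785 0.03952318 0.014     ]]
[[ 0.6731  0.0747  0.082 ]
 [ 0.6656 -0.0111  0.082 ]]
dpos [ 0.0035  0.0249 -0.1311] dw [0.032 0.001 0.021]
```

Emit:
{"fn": "drive_tool", "kwargs": {"deltas": [[0.004,0.012,-0.03,0.032,0,0.018],[0,0.011,-0.035,0,0,0],[0,0,-0.035,0,0,0],[0,0,-0.03,0,0,0],[0,0,0,0,0,0]]}}

```text
time: 28.58
eef_pos: [0.4942, -0.0051, 0.1038]
ee_rot: [-3.128, 0.007, -2.019]
ft_force: [-1.3, 0.1, 0.7]
gripper_width: 0.0712
```

```bash
python3 - <<'E'
from h import *
obs(); delta([.494,-.004,.030],[np.pi,0,np.radians(-115.8)])
E
```

```text
t28.57 pos [ 0.4942 -0.0051  0.1038] rot [-3.128  0.007 -2.019] q [-1.200e-01 -1.060e-01  2.122e+00  2.000e-03  1.111e+00  1.898e+00] F [-1.3  0.1  0.7] T [0.08 0.08 0.04] w 0.0712
dpos [-0.0002  0.0011 -0.0738] dw [-0.     0.015 -0.002]
```

Emit:
{"fn": "drive_tool", "kwargs": {"deltas": [[0,0.001,-0.025,0,0.015,0],[0,0,-0.02,0,0,0],[0,0,-0.015,0,0,0],[0,0,-0.01,0,0,0],[0,0,0,0,0,0]]}}

```text
time: 29.2
eef_pos: [0.5, -0.0054, 0.041]
ee_rot: [-3.127, 0.005, -2.02]
ft_force: [0.3, -0.1, 1.0]
gripper_width: 0.071
```

```bash
python3 - <<'E'
from h import *
obs(); delta([.494,-.004,.030],[np.pi,0,np.radians(-115.8)])
W=r.capture("wrist");cv2.imwrite("pics/w19.png",W["img"])
E
```

```text
t29.20 pos [ 0.5    -0.0054  0.041 ] rot [-3.127  0.005 -2.02 ] q [-1.190e-01  1.000e-03  2.142e+00  1.000e-03  9.830e-01  1.901e+00] F [ 0.3 -0.1  1. ] T [ 0.08  0.08 -0.01] w 0.071
dpos [-0.006   0.0014 -0.011 ] dw [ 0.001  0.015 -0.001]
```

View pics/w19.png

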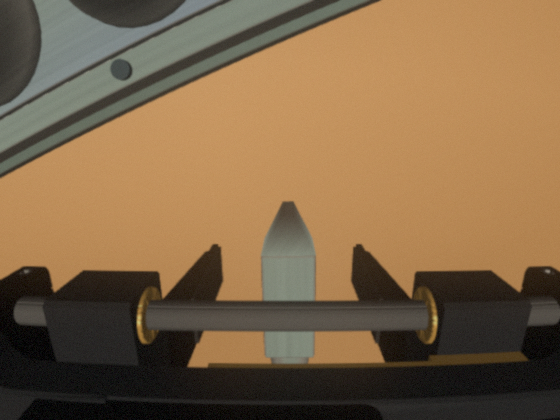

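Well centred; go the last centimetre and grip.

Emit:
{"fn": "drive_tool", "kwargs": {"deltas": [[-0.006,0.001,-0.006,0.001,0.015,0],[0,0,-0.005,0,0,0],[0,0,0,0,0,0]]}}

```text
time: 29.62
eef_pos: [0.495, -0.0045, 0.0311]
ee_rot: [-3.139, 0.001, -2.02]
ft_force: [-0.3, 0.2, 0.8]
gripper_width: 0.0717
```

Emit:
{"fn": "drive_tool", "kwargs": {"deltas": [[0,0,0,0,0,0],[0,0,0,0,0,0],[0,0,0,0,0,0],[0,0,0,0,0,0],[0,0,0,0,0,0]], "gripper": 0, "grip_force": 60}}

```text
time: 30.25
eef_pos: [0.4955, -0.0045, 0.0316]
ee_rot: [-3.138, 0.001, -2.02]
ft_force: [-0.0, 1.3, 1.9]
gripper_width: 0.0275
```

Emit:
{"fn": "drive_tool", "kwargs": {"deltas": [[0,0,0,0,0,0],[0,0,0.02,0,0,0],[0,0,0.04,0,0,0],[0,0,0.06,0,0,0],[0,0,0.06,0,0,0]]}}

```text
time: 30.88
eef_pos: [0.485, -0.0035, 0.2027]
ee_rot: [3.12, -0.008, -2.02]
ft_force: [1.7, -0.2, -5.2]
gripper_width: 0.0275
```

```bash
python3 - <<'E'
from h import *
from kin import *
s=obs(); A=rot(s["ee_rot"])
W=r.capture("wrist");cv2.imwrite("pics/w20.png",W["img"])
for psi in (30,40,50):
  for tgt in ([.5,-.05,.3],[.48,-.08,.29],[.45,-.1,.29]):
    x=np.array([.493,-.004,.29])
    p,rv=seg(x,A,tgt,Rplace(psi),13); print(psi,tgt,check(p,False),rv.round(3))
E
```

```text
t30.88 pos [ 0.485  -0.0035  0.2027] rot [ 3.12  -0.008 -2.02 ] q [-1.180e-01 -2.100e-01  2.036e+00 -1.000e-03  1.338e+00  1.902e+00] F [ 1.7 -0.2 -5.2] T [ 0.02 -0.24  0.02] w 0.0275
30 [0.5, -0.05, 0.3] ('ok max step', np.float64(0.25837498767552913)) [ 0.068 -1.643  0.758]
30 [0.48, -0.08, 0.29] ('ok max step', np.float64(0.2527842728559544)) [ 0.068 -1.643  0.758]
30 [0.45, -0.1, 0.29] ('ok max step', np.float64(0.24589872262840262)) [ 0.068 -1.643  0.758]
40 [0.5, -0.05, 0.3] ('ok max step', np.float64(0.24574221905832505)) [ 0.214 -1.652  0.891]
40 [0.48, -0.08, 0.29] ('ok max step', np.float64(0.24442101485411682)) [ 0.214 -1.652  0.891]
40 [0.45, -0.1, 0.29] ('ok max step', np.float64(0.24259862924678588)) [ 0.214 -1.652  0.891]
50 [0.5, -0.05, 0.3] ('ok max step', np.float64(0.24028122381441086)) [ 0.362 -1.652  1.021]
50 [0.48, -0.08, 0.29] ('ok max step', np.float64(0.24247775837498176)) [ 0.362 -1.652  1.021]
50 [0.45, -0.1, 0.29] ('ok max step', np.float64(0.24097047994317256)) [ 0.362 -1.652  1.021]
```

View pics/w20.png

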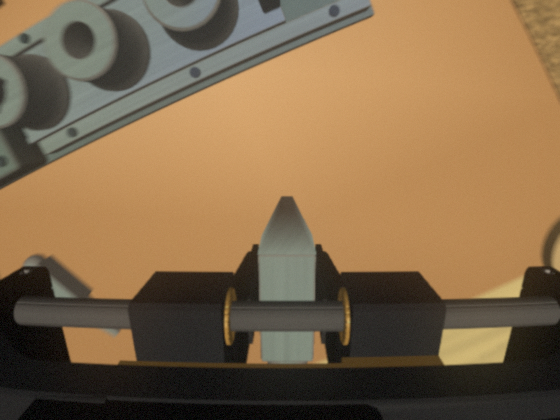

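Emit:
{"fn": "drive_tool", "kwargs": {"deltas": [[0,-0.01,0.05,0,0,0],[0,-0.01,0.04,0.018,-0.136,0.073],[0,-0.01,0,0.018,-0.136,0.073],[0,-0.01,0,0.018,-0.136,0.073],[0,-0.01,0,0.018,-0.136,0.073]]}}

```text
time: 31.55
eef_pos: [0.4874, -0.0534, 0.3005]
ee_rot: [-2.636, 0.212, -1.65]
ft_force: [0.2, 0.2, -6.2]
gripper_width: 0.0276
```

Emit:
{"fn": "drive_tool", "kwargs": {"deltas": [[0,0,0,0.018,-0.136,0.073],[0,0,0,0.018,-0.136,0.073],[0,0,0,0.018,-0.136,0.073],[0,0,0,0.018,-0.136,0.073],[0,0,0,0.018,-0.136,0.073]]}}

```text
time: 32.17
eef_pos: [0.481, -0.0522, 0.2864]
ee_rot: [-1.94, 0.171, -1.118]
ft_force: [0.4, 0.5, -6.2]
gripper_width: 0.0275
```

```bash
python3 - <<'E'
from h import *
from kin import *
s=obs(); A=rot(s["ee_rot"]); t=np.array([.672,.075,.205])-.0175*Rplace(40)[:,2]
print(t); delta(t,Rm=Rplace(40)); print(check(seg(s["eef_pos"],A,t,Rplace(40),8)[0]))
E
```

```text
t32.17 pos [ 0.481  -0.0522  0.2864] rot [-1.94   0.171 -1.118] q [-0.757 -0.628  2.475  1.28   1.204  0.015] F [ 0.4  0.5 -6.2] T [-0.77  1.28  0.04] w 0.0275
[0.65859422 0.06375122 0.205     ]
dpos [ 0.1776  0.1159 -0.0814] dw [ 0.059 -0.401  0.211]
[ 0.481 -0.052  0.286] [-0.76 -0.63  2.47  1.28  1.2   0.02]
[ 0.503 -0.038  0.276] [-0.69 -0.55  2.47  1.37  1.16 -0.09]
[ 0.525 -0.023  0.266] [-0.63 -0.46  2.45  1.46  1.12 -0.21]
[ 0.548 -0.009  0.256] [-0.58 -0.36  2.43  1.56  1.1  -0.33]
[0.57  0.006 0.246] [-0.53 -0.26  2.4   1.66  1.1  -0.46]
[0.592 0.02  0.236] [-0.48 -0.16  2.37  1.75  1.12 -0.57]
[0.614 0.035 0.225] [-0.43 -0.06  2.32  1.83  1.14 -0.68]
[0.636 0.049 0.215] [-0.39  0.04  2.28  1.9   1.17 -0.78]
[0.659 0.064 0.205] [-0.35  0.14  2.22  1.96  1.21 -0.86]
('ok max step', np.float64(0.12343881465995277))
```

Emit:
{"fn": "drive_tool", "kwargs": {"deltas": [[0.01,0,0,0.02,-0.136,0.073],[0.02,0.01,-0.01,0.02,-0.136,0.073],[0.03,0.02,-0.015,0.02,-0.12,0.06],[0.035,0.025,-0.015,0,0,0],[0.03,0.025,-0.01,0,0,0]]}}

```text
time: 32.8
eef_pos: [0.6048, 0.0276, 0.2187]
ee_rot: [-1.593, 0.01, -0.886]
ft_force: [0.6, 0.2, -5.1]
gripper_width: 0.0276
```

Emit:
{"fn": "drive_tool", "kwargs": {"deltas": [[0.02,0.015,-0.005,0,0,0],[0.015,0.01,-0.005,0,0,0],[0,0,0,0,0,0]]}}

```text
time: 33.17
eef_pos: [0.6385, 0.057, 0.1966]
ee_rot: [-1.614, 0.019, -0.883]
ft_force: [0.2, -0.2, -6.0]
gripper_width: 0.0277
```

```bash
python3 - <<'E'
from h import *
from kin import *
delta([.6586,.0638,.205],Rm=Rplace(40)); pv("p5",[.672,.075],.0175)
E
```

```text
dpos [0.0201 0.0068 0.0084] dw [ 0.013 -0.045  0.01 ]
t33.17 pos [0.6385 0.057  0.1966] rot [-1.614  0.019 -0.883] q [-0.375  0.094  2.268  1.917  1.189 -0.828] F [ 0.2 -0.2 -6. ] T [-1.    1.1   0.07] w 0.0277
axis pt [0.652  0.0681 0.1959] up [0.045 0.012 0.999] tip [0.6475 0.0668 0.096 ] sock [0.672, 0.075]
```

View pics/p5_scene.png

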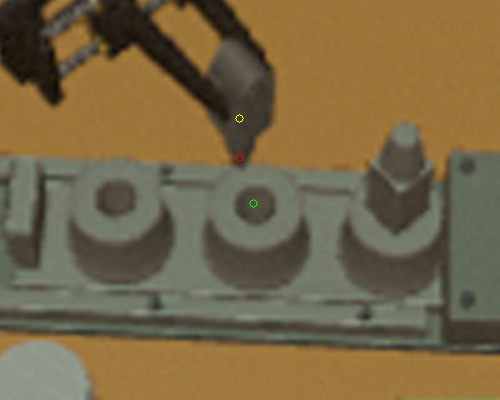

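Emit:
{"fn": "drive_tool", "kwargs": {"deltas": [[0.01,0.004,0.008,0.013,-0.045,0.01],[0.01,0.003,0,0,0,0],[0,0,0,0,0,0]]}}

```text
time: 33.65
eef_pos: [0.6591, 0.062, 0.2062]
ee_rot: [-1.567, -0.002, -0.877]
ft_force: [0.7, 1.1, -6.0]
gripper_width: 0.0274
```

```bash
python3 - <<'E'
from h import *
from kin import *
delta([.6586,.0638,.205],Rm=Rplace(40)); pv("p6",[.672,.075],.0175)
E
```

```text
dpos [-0.0005  0.0018 -0.0012] dw [-0.001  0.004  0.004]
t33.65 pos [0.6591 0.062  0.2062] rot [-1.567 -0.002 -0.877] q [-0.351  0.14   2.223  1.965  1.213 -0.867] F [ 0.7  1.1 -6. ] T [-0.94  1.16 -0.  ] w 0.0274
axis pt [0.6725 0.0731 0.2062] up [-0.004 -0.001  1.   ] tip [0.673  0.0732 0.1062] sock [0.672, 0.075]
```

View pics/p6_scene.png

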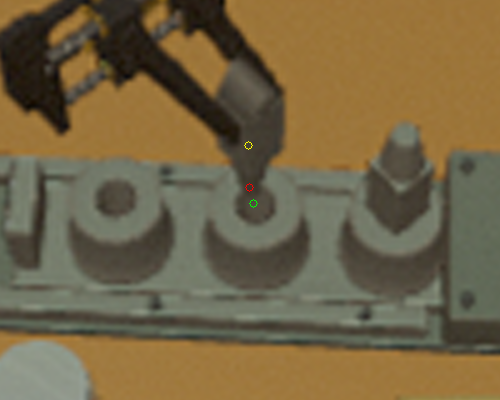

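Emit:
{"fn": "drive_tool", "kwargs": {"deltas": [[-0.001,0.002,-0.012,0,0.004,0.004],[0,0,-0.015,0,0,0],[0,0,-0.015,0,0,0],[0,0,-0.01,0,0,0],[0,0,0,0,0,0]]}}

```text
time: 34.38
eef_pos: [0.6565, 0.064, 0.1483]
ee_rot: [-1.573, 0.004, -0.873]
ft_force: [0.2, 0.3, -5.9]
gripper_width: 0.0275
```

```bash
python3 - <<'E'
from h import *
from kin import *
obs();delta([.658,.0643,.133],Rm=Rplace(40))
E
```

```text
t34.38 pos [0.6565 0.064  0.1483] rot [-1.573  0.004 -0.873] q [-0.349  0.267  2.216  1.998  1.257 -0.976] F [ 0.2  0.3 -5.9] T [-1.04  1.16 -0.01] w 0.0275
dpos [ 0.0015  0.0003 -0.0153] dw [-0.001 -0.004  0.001]
```

Emit:
{"fn": "drive_tool", "kwargs": {"deltas": [[0.001,0,-0.007,0,-0.004,0],[0,0,-0.005,0,0,0],[0,0,-0.004,0,0,0]]}}

```text
time: 34.75
eef_pos: [0.658, 0.0644, 0.1334]
ee_rot: [-1.566, -0.001, -0.872]
ft_force: [-3.1, 1.9, -2.7]
gripper_width: 0.0275
```

Emit:
{"fn": "drive_tool", "kwargs": {"deltas": [[0,0,-0.003,0,0,0],[0,0,-0.003,0,0,0]]}}

```text
time: 35.0
eef_pos: [0.6581, 0.0644, 0.1322]
ee_rot: [-1.553, -0.003, -0.869]
ft_force: [-12.1, -4.1, 7.8]
gripper_width: 0.0276
```

Emit:
{"fn": "drive_tool", "kwargs": {"deltas": [[0,0,-0.003,0,0,0],[0,0,-0.003,0,0,0]]}}

```text
time: 35.25
eef_pos: [0.6579, 0.0642, 0.132]
ee_rot: [-1.539, -0.006, -0.865]
ft_force: [-9.8, -1.9, 6.3]
gripper_width: 0.0275
```

Seating stop felt at z≈0.132. Level, slacken and release.

Emit:
{"fn": "drive_tool", "kwargs": {"deltas": [[-0.001,0,0,-0.014,0.027,-0.005],[0,0,-0.003,0,0,0]], "grip_force": 15}}

```text
time: 35.5
eef_pos: [0.6581, 0.0642, 0.1324]
ee_rot: [-1.563, -0.003, -0.869]
ft_force: [-5.3, 1.0, 7.2]
gripper_width: 0.028
```

Emit:
{"fn": "drive_tool", "kwargs": {"deltas": [[0,0,0,0,0,0],[0,0,0,0,0,0],[0,0,0,0,0,0],[0,0,0,0,0,0]], "gripper": 0.55}}

```text
time: 36.0
eef_pos: [0.66, 0.0626, 0.134]
ee_rot: [-1.561, -0.005, -0.873]
ft_force: [-0.6, 0.9, -0.4]
gripper_width: 0.0519
```

Emit:
{"fn": "drive_tool", "kwargs": {"deltas": [[-0.025,-0.021,0,0,0,0],[-0.03,-0.025,0,0,0,0],[-0.03,-0.025,0.02,0,0,0],[-0.03,-0.02,0.05,0,0,0],[-0.02,0.0,0.06,0,0,0]]}}

```text
time: 36.62
eef_pos: [0.5215, -0.0301, 0.2624]
ee_rot: [-1.564, 0.006, -0.873]
ft_force: [0.7, -0.9, 1.1]
gripper_width: 0.0521
```

```bash
python3 - <<'E'
from h import *
from kin import *
s=obs(); A=rot(s["ee_rot"]); B=Rdown(np.radians(17.7-90))
S=r.capture("scene");cv2.imwrite("pics/s21.png",cv2.resize(S["img"][130:300,180:400],None,fx=3.5,fy=3.5,interpolation=cv2.INTER_CUBIC))
T=r.capture("top"); stakes(T,["dome"])
for tgt in ([.5,.0,.3],[.5,.1,.28],[.45,.0,.28],[.48,.2,.28]):
    p,rv=seg(s["eef_pos"],A,tgt,B,16); print(tgt,check(p,False),rv.round(3))
E
```

```text
t36.62 pos [ 0.5215 -0.0301  0.2624] rot [-1.564  0.006 -0.873] q [-0.71  -0.199  2.423  1.676  1.446 -0.654] F [ 0.7 -0.9  1.1] T [-0.24  0.33 -0.  ] w 0.0521
dome 0.87 [119. 283.] ang 30.1 len 0.132 tip [0.258  0.5238] shoulder [0.3056 0.5513] x45 [0.3445 0.5739]
dome 0.79 [264. 280.] ang -42.3 len 0.126 tip [0.2733 0.2009] shoulder [0.314  0.1639] x45 [0.3472 0.1336]
dome 0.78 [224. 219.] ang 17.8 len 0.128 tip [0.4249 0.2474] shoulder [0.4773 0.2643] x45 [0.5201 0.2781]
dome 0.61 [441. 216.] ang 16.2 len 0.289 tip [ 0.3743 -0.3979] shoulder [ 0.4271 -0.3826] x45 [ 0.4703 -0.37  ]
[0.5, 0.0, 0.3] ('ok max step', np.float64(0.13742318179884833)) [-0.769  1.387 -0.3  ]
[0.5, 0.1, 0.28] ('ok max step', np.float64(0.1606194651784444)) [-0.769  1.387 -0.3  ]
[0.45, 0.0, 0.28] ('ok max step', np.float64(0.13334101080610622)) [-0.769  1.387 -0.3  ]
[0.48, 0.2, 0.28] ('ok max step', np.float64(0.18774168287767995)) [-0.769  1.387 -0.3  ]
```

View pics/s21.png

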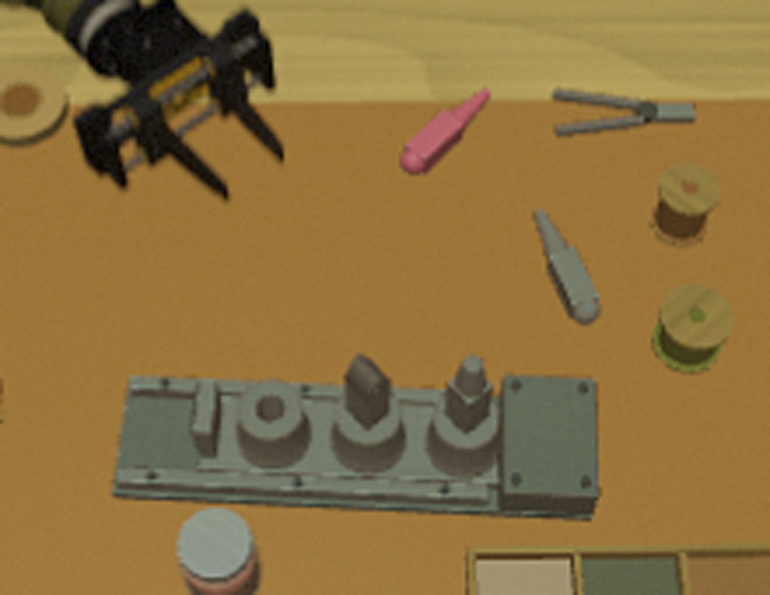

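Emit:
{"fn": "drive_tool", "kwargs": {"deltas": [[-0.01,0.01,0,-0.064,0.116,-0.025],[-0.005,0.02,0,-0.064,0.116,-0.025],[-0.005,0.02,0,-0.064,0.116,-0.025],[0,0.02,0,-0.064,0.116,-0.025],[0,0.02,0,-0.064,0.116,-0.025]], "gripper": 0.75}}

```text
time: 37.4
eef_pos: [0.5003, 0.0606, 0.2549]
ee_rot: [-2.248, 0.086, -1.041]
ft_force: [-0.2, -0.2, -0.7]
gripper_width: 0.0712
```

Emit:
{"fn": "drive_tool", "kwargs": {"deltas": [[0,0.03,0,-0.064,0.116,-0.025],[0,0.03,0,-0.064,0.116,-0.025],[0,0.03,0,-0.064,0.116,-0.025],[0,0.03,0,-0.064,0.116,-0.025],[0,0.03,0,-0.064,0.116,-0.025]]}}

```text
time: 38.02
eef_pos: [0.498, 0.2157, 0.2458]
ee_rot: [-2.938, 0.042, -1.215]
ft_force: [-0.1, -1.4, 0.4]
gripper_width: 0.0712
```

Emit:
{"fn": "drive_tool", "kwargs": {"deltas": [[0,0.03,-0.02,-0.064,0.116,-0.025],[0,0.02,-0.02,-0.064,0.1,-0.025],[0,0,0,0,0,0],[0,0,0,0,0,0]]}}

```text
time: 38.52
eef_pos: [0.4968, 0.2713, 0.196]
ee_rot: [3.077, -0.013, -1.261]
ft_force: [0.1, 0.4, 0.3]
gripper_width: 0.0709
```

```bash
python3 - <<'E'
from h import *
obs(); delta([.519,.2775,.1],[np.pi,0,np.radians(-72.2)])
W=r.capture("wrist");cv2.imwrite("pics/w22.png",W["img"]); stakes(W,["dome"])
E
```

```text
t38.52 pos [0.4968 0.2713 0.196 ] rot [ 3.077 -0.013 -1.261] q [ 0.408  0.01   1.845 -0.007  1.352  1.672] F [0.1 0.4 0.3] T [ 0.02 -0.02  0.09] w 0.0709
dpos [ 0.0222  0.0062 -0.096 ] dw [ 0.032 -0.058  0.001]
dome 0.64 [  6. 258.] ang 3.6 len 0.067 tip [0.2969 0.5436] shoulder [0.3518 0.547 ] x45 [0.3967 0.5498]
dome 0.62 [285. 189.] ang 18.0 len 0.133 tip [0.4189 0.2467] shoulder [0.4712 0.2637] x45 [0.514  0.2776]
dome 0.56 [338. 347.] ang -53.9 len 0.104 tip [0.2909 0.1992] shoulder [0.3232 0.1547] x45 [0.3498 0.1184]
```

View pics/w22.png

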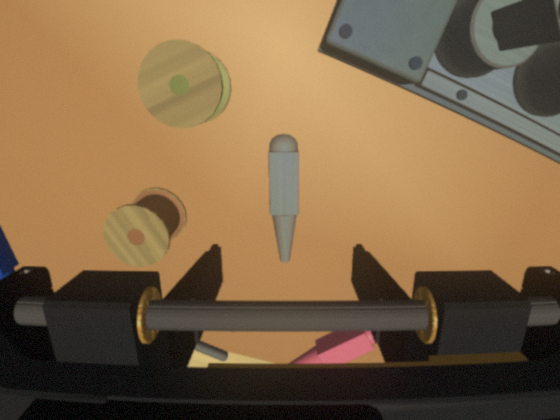

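```bash
python3 - <<'E'
from h import *
W=r.capture("wrist")
p=toz(W,[[283.5,151],[284.5,215]],.028); print(p.round(4),np.linalg.norm(p[0]-p[1]),np.degrees(np.arctan2(*(p[0]-p[1])[[1,0]])))
u=(p[0]-p[1])/np.linalg.norm(p[0]-p[1]); print(p[1]+u*.045, toz(W,[[285.5,261]],.014))
E
```

```text
[[0.532  0.2829 0.028 ]
 [0.4731 0.2634 0.028 ]] 0.062016822585138395 18.327419717073038
[0.51581326 0.27755592 0.028     ] [[0.41890593 0.24510887 0.014     ]]
```

Emit:
{"fn": "drive_tool", "kwargs": {"deltas": [[0.01,0.004,-0.03,0.032,-0.058,0.005],[0.008,0.003,-0.03,0,0,0],[0,0,-0.03,0,0,0],[0,0,-0.025,0,0,0],[0,0,0,0,0,0]]}}

```text
time: 39.3
eef_pos: [0.5177, 0.2741, 0.0888]
ee_rot: [-3.119, 0.002, -1.264]
ft_force: [0.7, 0.5, -0.1]
gripper_width: 0.071
```

```bash
python3 - <<'E'
from h import *
obs(); delta([.516,.278,.030],[np.pi,0,np.radians(-71.9)])
E
```

```text
t39.30 pos [0.5177 0.2741 0.0888] rot [-3.119e+00  2.000e-03 -1.264e+00] q [ 0.395  0.112  1.931 -0.     1.076  1.659] F [ 0.7  0.5 -0.1] T [-0.04  0.02  0.07] w 0.071
dpos [-0.0017  0.0039 -0.0588] dw [-0.008  0.021  0.009]
```

Emit:
{"fn": "drive_tool", "kwargs": {"deltas": [[-0.003,0.004,-0.02,-0.008,0.021,0.009],[-0.001,0,-0.02,0,0,0],[-0.001,0,-0.012,0,0,0],[0,0,-0.004,0,0,0],[0,0,0,0,0,0]]}}

```text
time: 39.92
eef_pos: [0.5143, 0.2786, 0.0332]
ee_rot: [-3.137, 0.001, -1.255]
ft_force: [0.2, 0.7, 0.1]
gripper_width: 0.0716
```

```bash
python3 - <<'E'
from h import *
obs(); delta([.516,.278,.030],[np.pi,0,np.radians(-71.9)])
W=r.capture("wrist");cv2.imwrite("pics/w23.png",W["img"])
E
```

```text
t39.92 pos [0.5143 0.2786 0.0332] rot [-3.137e+00  1.000e-03 -1.255e+00] q [4.040e-01 1.960e-01 1.945e+00 1.000e-03 9.960e-01 1.658e+00] F [0.2 0.7 0.1] T [ 0.01 -0.05 -0.01] w 0.0716
dpos [ 0.0017 -0.0006 -0.0032] dw [-0.003  0.004 -0.   ]
```

View pics/w23.png

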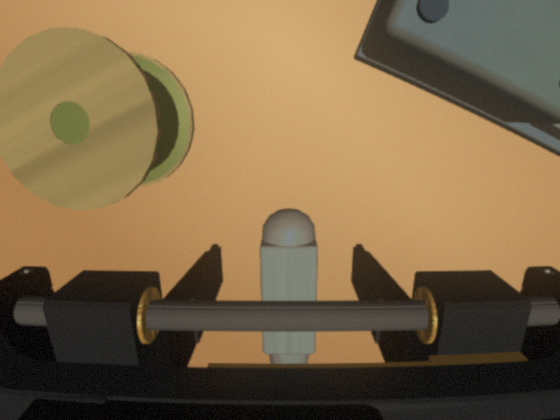

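Emit:
{"fn": "drive_tool", "kwargs": {"deltas": [[0.002,0,-0.002,0,0,0],[0,0,0,0,0,0]]}}

```text
time: 40.22
eef_pos: [0.5174, 0.279, 0.0323]
ee_rot: [-3.134, 0.001, -1.255]
ft_force: [-0.4, -0.5, -0.1]
gripper_width: 0.0711
```

Emit:
{"fn": "drive_tool", "kwargs": {"deltas": [[0,0,0,0,0,0],[0,0,0,0,0,0],[0,0,0,0,0,0],[0,0,0,0,0,0],[0,0,0,0,0,0]], "gripper": 0, "grip_force": 60}}

```text
time: 40.85
eef_pos: [0.5179, 0.279, 0.0331]
ee_rot: [-3.133, 0.001, -1.255]
ft_force: [-0.4, 0.2, 0.4]
gripper_width: 0.0278
```

Emit:
{"fn": "drive_tool", "kwargs": {"deltas": [[0,0,0,0,0,0],[0,0,0.02,0,0,0],[0,0,0.04,0,0,0],[0,0,0.06,0,0,0],[0,0,0.06,0,0,0]]}}

```text
time: 41.48
eef_pos: [0.5095, 0.2755, 0.2085]
ee_rot: [3.128, -0.001, -1.255]
ft_force: [1.2, 0.6, -4.5]
gripper_width: 0.0275
```

```bash
python3 - <<'E'
from h import *
from kin import *
s=obs(); A=rot(s["ee_rot"])
for psi in (30,40,50):
  for a,b in (([.48,.2,.3],[.5,0,.29]),([.5,.1,.3],[.5,-.05,.29]),([.5,.15,.29],[.5,-.1,.29]),([.5,.05,.3],[.5,-.1,.29])):
    p,rv=seg(a,A,b,Rplace(psi),13); print(psi,a,b,check(p,False)[:2],rv.round(3))
E
```

```text
t41.48 pos [0.5095 0.2755 0.2085] rot [ 3.128e+00 -1.000e-03 -1.255e+00] q [ 4.030e-01 -2.000e-03  1.835e+00  1.000e-03  1.322e+00  1.657e+00] F [ 1.2  0.6 -4.5] T [ 0.11 -0.28  0.01] w 0.0275
30 [0.48, 0.2, 0.3] [0.5, 0, 0.29] ('ok max step', np.float64(0.23124572050324765)) [ 0.647 -1.449  0.162]
30 [0.5, 0.1, 0.3] [0.5, -0.05, 0.29] ('ok max step', np.float64(0.19120632285665862)) [ 0.647 -1.449  0.162]
30 [0.5, 0.15, 0.29] [0.5, -0.1, 0.29] ('ok max step', np.float64(0.20844578949430653)) [ 0.647 -1.449  0.162]
30 [0.5, 0.05, 0.3] [0.5, -0.1, 0.29] ('ok max step', np.float64(0.1765086212677431)) [ 0.647 -1.449  0.162]
40 [0.48, 0.2, 0.3] [0.5, 0, 0.29] ('ok max step', np.float64(0.21771104116211082)) [ 0.774 -1.392  0.299]
40 [0.5, 0.1, 0.3] [0.5, -0.05, 0.29] ('ok max step', np.float64(0.1855022943344127)) [ 0.774 -1.392  0.299]
40 [0.5, 0.15, 0.29] [0.5, -0.1, 0.29] ('ok max step', np.float64(0.20448036703632028)) [ 0.774 -1.392  0.299]
40 [0.5, 0.05, 0.3] [0.5, -0.1, 0.29] ('ok max step', np.float64(0.17421420743047783)) [ 0.774 -1.392  0.299]
50 [0.48, 0.2, 0.3] [0.5, 0, 0.29] ('ok max step', np.float64(0.21186141754861193)) [ 0.897 -1.326  0.434]
50 [0.5, 0.1, 0.3] [0.5, -0.05, 0.29] ('ok max step', np.float64(0.18474149012328628)) [ 0.897 -1.326  0.434]
50 [0.5, 0.15, 0.29] [0.5, -0.1, 0.29] ('ok max step', np.float64(0.2033675393308621)) [ 0.897 -1.326  0.434]
50 [0.5, 0.05, 0.3] [0.5, -0.1, 0.29] ('ok max step', np.float64(0.1749466969094523)) [ 0.897 -1.326  0.434]
```

Emit:
{"fn": "drive_tool", "kwargs": {"deltas": [[0,-0.03,0.045,0,0,0],[0,-0.04,0.045,0,0,0],[0,-0.04,0.005,0,0,0],[0,-0.04,0,0.064,-0.116,0.025],[0,-0.02,0,0.064,-0.116,0.025]]}}

```text
time: 42.1
eef_pos: [0.5092, 0.1032, 0.3157]
ee_rot: [-2.875, 0.039, -1.191]
ft_force: [0.0, -0.3, -5.8]
gripper_width: 0.028
```

Emit:
{"fn": "drive_tool", "kwargs": {"deltas": [[0,-0.015,0,0.064,-0.116,0.025],[0,-0.015,0,0.064,-0.116,0.025],[0,-0.015,0,0.064,-0.116,0.025],[0,-0.015,0,0.064,-0.116,0.025],[0,-0.015,0,0.064,-0.116,0.025]]}}

```text
time: 42.72
eef_pos: [0.5023, 0.0267, 0.3134]
ee_rot: [-2.201, 0.061, -1.014]
ft_force: [-0.5, 0.4, -7.3]
gripper_width: 0.0276
```

Emit:
{"fn": "drive_tool", "kwargs": {"deltas": [[0,-0.015,0,0.064,-0.116,0.025],[0,-0.015,0,0.064,-0.116,0.025],[0,-0.015,0,0.064,-0.116,0.025],[0,-0.015,0,0.064,-0.116,0.025],[0,0,0,0,0,0]]}}

```text
time: 43.35
eef_pos: [0.4962, -0.0344, 0.3061]
ee_rot: [-1.675, -0.008, -0.893]
ft_force: [-0.5, 0.7, -7.5]
gripper_width: 0.0277
```

```bash
python3 - <<'E'
from h import *
from kin import *
s=obs(); A=rot(s["ee_rot"]); t=np.array([.6665,-.0093,.205])-.019*Rplace(40)[:,2]
print(t); delta(t,Rm=Rplace(40)); print(check(seg(s["eef_pos"],A,t,Rplace(40),8)[0],False))
W=r.capture("wrist");cv2.imwrite("pics/w24.png",W["img"])
E
```

```text
t43.35 pos [ 0.4962 -0.0344  0.3061] rot [-1.675 -0.008 -0.893] q [-0.76  -0.428  2.442  1.533  1.406 -0.441] F [-0.5  0.7 -7.5] T [-1.    1.19  0.02] w 0.0277
[ 0.65194516 -0.02151296  0.205     ]
dpos [ 0.1557  0.0129 -0.1011] dw [ 0.072 -0.075  0.021]
('ok max step', np.float64(0.08120203157976302))
```

View pics/w24.png

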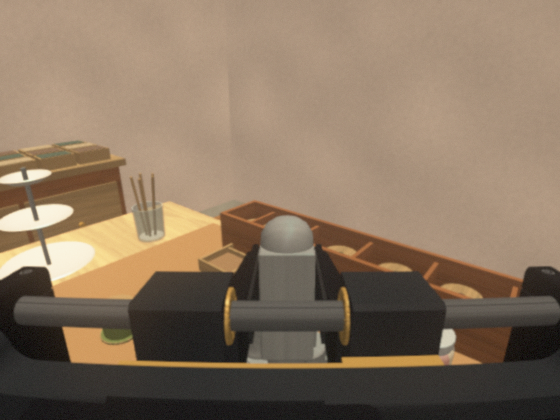

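Emit:
{"fn": "drive_tool", "kwargs": {"deltas": [[0.035,0.003,-0.015,0.036,-0.037,0.01],[0.04,0.004,-0.025,0.036,-0.037,0.01],[0.035,0.004,-0.025,0,0,0],[0.025,0.002,-0.02,0,0,0],[0,0,0,0,0,0]]}}

```text
time: 44.02
eef_pos: [0.638, -0.0165, 0.2294]
ee_rot: [-1.577, -0.023, -0.865]
ft_force: [0.6, 0.9, -5.5]
gripper_width: 0.0276
```

```bash
python3 - <<'E'
from h import *
from kin import *
delta([.652,-.0215,.205],Rm=Rplace(40)); pv("p7",[.6665,-.0093],.019)
E
```

```text
dpos [ 0.014  -0.005  -0.0244] dw [ 0.021  0.011 -0.007]
t44.02 pos [ 0.638  -0.0165  0.2294] rot [-1.577 -0.023 -0.865] q [-0.525  0.099  2.207  1.8    1.316 -0.786] F [ 0.6  0.9 -5.5] T [-1.02  1.17  0.07] w 0.0276
axis pt [ 0.6525 -0.0042  0.2293] up [-0.011  0.021  1.   ] tip [ 0.6536 -0.0063  0.1293] sock [0.6665, -0.0093]
```

View pics/p7_scene.png

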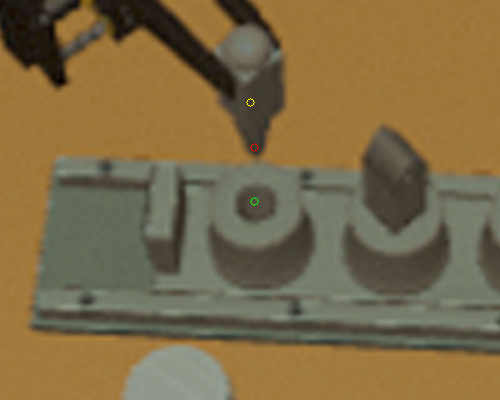

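Socket and tip marks agree with the picture. Align and descend.

Emit:
{"fn": "drive_tool", "kwargs": {"deltas": [[0.014,-0.005,-0.01,0.021,0.011,-0.007],[0,0,-0.012,0,0,0],[0,0,0,0,0,0]]}}

```text
time: 44.5
eef_pos: [0.6507, -0.0216, 0.2134]
ee_rot: [-1.567, -0.009, -0.872]
ft_force: [-0.1, -0.1, -6.2]
gripper_width: 0.0276
```

```bash
python3 - <<'E'
from h import *
from kin import *
delta([.652,-.0215,.205],Rm=Rplace(40)); pv("p8",[.6665,-.0093],.019)
E
```

```text
dpos [ 0.0013  0.0001 -0.0084] dw [ 0.005  0.009 -0.   ]
t44.50 pos [ 0.6507 -0.0216  0.2134] rot [-1.567 -0.009 -0.872] q [-0.52   0.161  2.179  1.824  1.323 -0.812] F [-0.1 -0.1 -6.2] T [-0.92  1.17 -0.01] w 0.0276
axis pt [ 0.6653 -0.0094  0.2135] up [-0.009  0.005  1.   ] tip [ 0.6661 -0.0099  0.1135] sock [0.6665, -0.0093]
```

View pics/p8_scene.png

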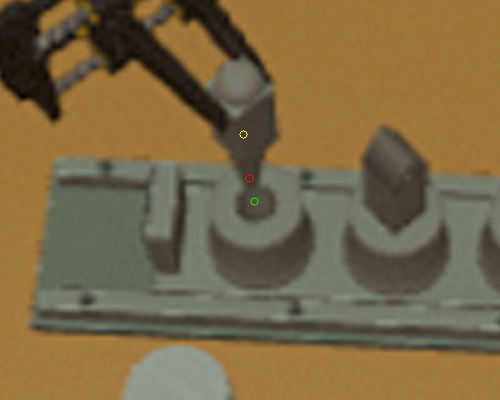

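Emit:
{"fn": "drive_tool", "kwargs": {"deltas": [[0.001,0,-0.012,0.005,0.009,0],[0,0,-0.015,0,0,0],[0,0,-0.018,0,0,0],[0,0,-0.012,0,0,0],[0,0,0,0,0,0]]}}

```text
time: 45.22
eef_pos: [0.6518, -0.0224, 0.1538]
ee_rot: [-1.571, -0.0, -0.874]
ft_force: [-0.2, 0.3, -6.3]
gripper_width: 0.0276
```

```bash
python3 - <<'E'
from h import *
from kin import *
obs();delta([.652,-.0215,.133],Rm=Rplace(40))
E
```

```text
t45.23 pos [ 0.6518 -0.0224  0.1538] rot [-1.571 -0.    -0.874] q [-0.519  0.292  2.167  1.851  1.35  -0.92 ] F [-0.2  0.3 -6.3] T [-0.99  1.14 -0.  ] w 0.0276
dpos [ 0.0002  0.0009 -0.0208] dw [0.    0.    0.002]
```

Emit:
{"fn": "drive_tool", "kwargs": {"deltas": [[0,0.001,-0.008,0,0,0],[0,0,-0.006,0,0,0],[0,0,-0.004,0,0,0]]}}

```text
time: 45.6
eef_pos: [0.6524, -0.0213, 0.1362]
ee_rot: [-1.569, -0.002, -0.874]
ft_force: [-1.5, 1.5, -4.0]
gripper_width: 0.0273
```

Emit:
{"fn": "drive_tool", "kwargs": {"deltas": [[0,0,-0.003,0,0,0],[0,0,-0.003,0,0,0]]}}

```text
time: 45.85
eef_pos: [0.6522, -0.021, 0.1329]
ee_rot: [-1.561, -0.003, -0.871]
ft_force: [-9.8, -2.9, 6.9]
gripper_width: 0.0275
```

Emit:
{"fn": "drive_tool", "kwargs": {"deltas": [[0,0,-0.003,0,0,0],[0,0,-0.003,0,0,0]]}}

```text
time: 46.1
eef_pos: [0.6517, -0.0214, 0.1324]
ee_rot: [-1.547, -0.006, -0.867]
ft_force: [-11.0, -2.8, 4.9]
gripper_width: 0.0275
```

Emit:
{"fn": "drive_tool", "kwargs": {"deltas": [[-0.001,0,0,-0.014,0.025,-0.005],[0,0,-0.003,0,0,0]], "grip_force": 15}}

```text
time: 46.35
eef_pos: [0.6518, -0.0217, 0.1327]
ee_rot: [-1.57, -0.004, -0.871]
ft_force: [-4.9, 2.5, 6.8]
gripper_width: 0.0276
```

Emit:
{"fn": "drive_tool", "kwargs": {"deltas": [[0,0,0,0,0,0],[0,0,0,0,0,0],[0,0,0,0,0,0],[0,0,0,0,0,0]], "gripper": 0.55}}

```text
time: 46.85
eef_pos: [0.6537, -0.0234, 0.1348]
ee_rot: [-1.567, -0.008, -0.875]
ft_force: [-0.7, -0.1, 0.1]
gripper_width: 0.0518
```

Emit:
{"fn": "drive_tool", "kwargs": {"deltas": [[-0.025,-0.021,0,0,0,0],[-0.03,-0.025,0,0,0,0],[-0.03,-0.025,0.02,0,0,0],[-0.03,-0.02,0.05,0,0,0],[-0.03,-0.03,0.05,0,0,0]]}}

```text
time: 47.48
eef_pos: [0.506, -0.1432, 0.2515]
ee_rot: [-1.568, 0.002, -0.871]
ft_force: [0.6, -0.7, 0.8]
gripper_width: 0.0525
```

Emit:
{"fn": "drive_tool", "kwargs": {"deltas": [[-0.02,-0.04,0.03,0,0,0],[-0.01,-0.04,0.03,0,0,0],[0,0,0,0,0,0]]}}

```text
time: 47.85
eef_pos: [0.4737, -0.2278, 0.3179]
ee_rot: [-1.57, -0.008, -0.876]
ft_force: [-0.1, 0.8, -0.1]
gripper_width: 0.0524
```

```bash
python3 - <<'E'
from h import *
obs()
S=r.capture("scene");cv2.imwrite("pics/s25.png",S["img"]);cv2.imwrite("pics/s25z.png",cv2.resize(S["img"][205:295,200:360],None,fx=5,fy=5,interpolation=cv2.INTER_CUBIC))
T=r.capture("top");cv2.imwrite("pics/t25z.png",cv2.resize(T["img"][115:195,210:380],None,fx=4.5,fy=4.5,interpolation=cv2.INTER_CUBIC))
W=r.capture("wrist");cv2.imwrite("pics/w25.png",W["img"])
E
```

```text
t47.85 pos [ 0.4737 -0.2278  0.3179] rot [-1.57  -0.008 -0.876] q [-1.09  -0.049  2.171  1.458  1.754 -0.57 ] F [-0.1  0.8 -0.1] T [-0.34  0.4   0.01] w 0.0524
```

View pics/s25.png

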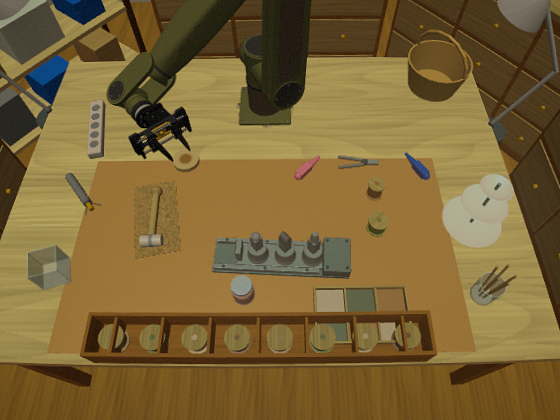

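View pics/s25z.png

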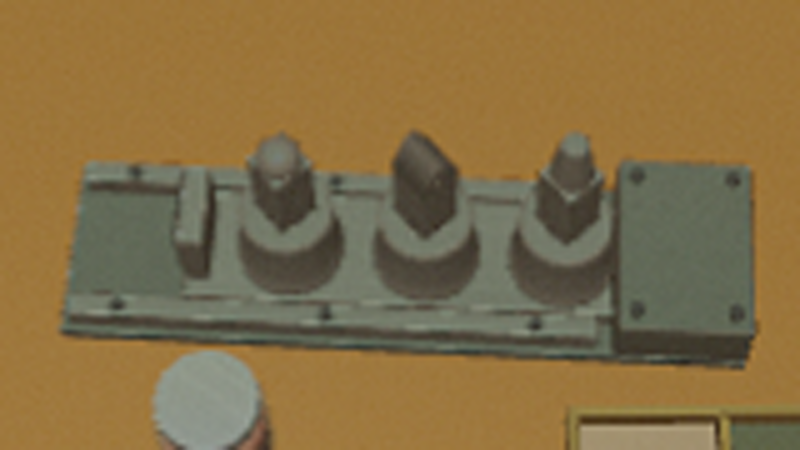

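View pics/t25z.png

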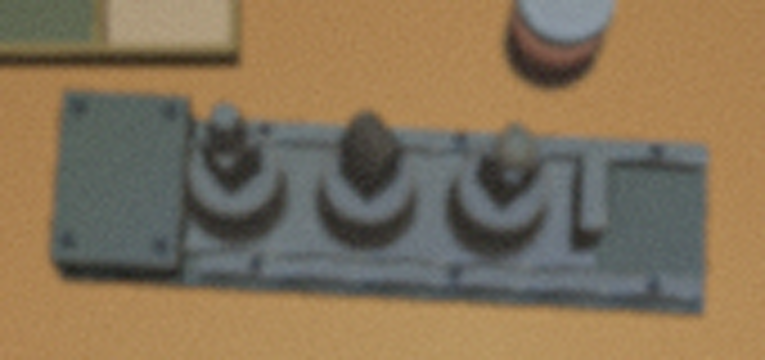

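View pics/w25.png

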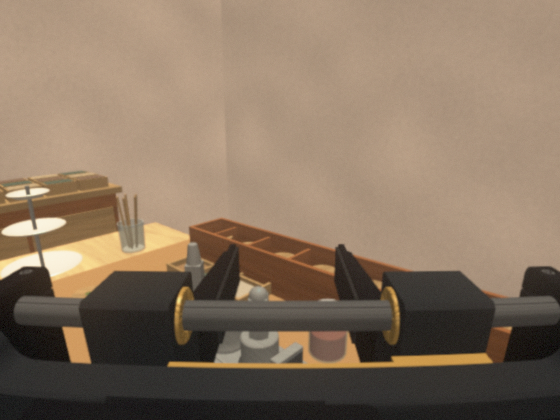

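Emit:
{"fn": "drive_tool", "kwargs": {"deltas": [[0,0.01,-0.02,-0.08,0.096,0],[0,0.01,-0.02,-0.08,0.096,0],[0,0.01,-0.02,-0.08,0.096,0],[0,0.01,-0.02,-0.08,0.096,0],[0,0,0,0,0,0]], "gripper": 1}}

```text
time: 48.62
eef_pos: [0.4716, -0.1731, 0.2208]
ee_rot: [-2.082, 0.022, -0.867]
ft_force: [0.0, 0.1, 0.0]
gripper_width: 0.0938
```

Emit:
{"fn": "drive_tool", "kwargs": {"deltas": [[0,0,0,0,0,0],[0,0,0,0,0,0]]}}

```text
time: 48.88
eef_pos: [0.4714, -0.1717, 0.2194]
ee_rot: [-2.079, 0.026, -0.865]
ft_force: [-0.4, -0.3, 0.5]
gripper_width: 0.0951
```

```bash
python3 - <<'E'
from h import *
obs()
W=r.capture("wrist");S=r.capture("scene");T=r.capture("top")
im=W["img"].copy()
s=[np.array([.6764,.1604]),np.array([.6715,.0756]),np.array([.6666,-.0093])]
top=[.098,.084,.077]
print("cone apex tri",tri([(S,np.array([575,137])/5+[200,205]),(T,np.array([225,106])/4.5+[210,115])]).round(4))
for p,t in zip(s,top):
    for z,c in ((.082,(0,255,0)),(.085,(0,255,255)),(.085+t,(0,0,255))):
        a=proj(W,[*p,z])[0]; print(z,a.round(1)); cv2.circle(im,tuple(int(round(v)) for v in a),2,c,-1)
cv2.imwrite("pics/w26.png",im);cv2.imwrite("pics/w26z.png",cv2.resize(W["img"][60:260,100:380],None,fx=2.8,fy=2.8,interpolation=cv2.INTER_CUBIC))
E
```

```text
t48.88 pos [ 0.4714 -0.1717  0.2194] rot [-2.079  0.026 -0.865] q [-0.955 -0.2    2.244  1.071  1.43  -0.435] F [-0.4 -0.3  0.5] T [-0.29  0.29 -0.  ] w 0.0951
cone apex tri [0.6779 0.1601 0.19  ]
0.082 [211.9 131.5]
0.085 [211.6 129.8]
0.183 [199.3  67.3]
0.082 [247.9 152. ]
0.085 [247.7 150.2]
0.169 [240.8  94.4]
0.082 [291.5 177. ]
0.085 [291.5 175.1]
0.162 [290.4 121.8]
```

View pics/w26.png

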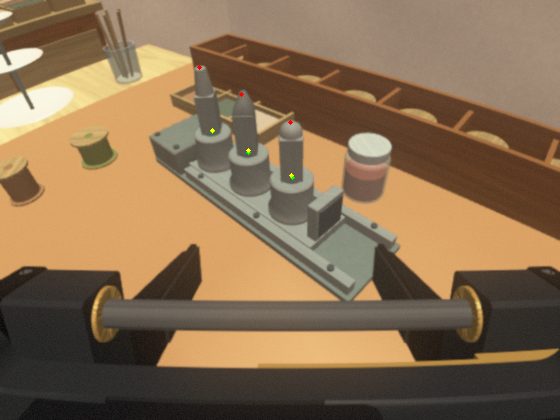

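```bash
python3 - <<'E'
from h import *
S=r.capture("scene");T=r.capture("top")
cv2.imwrite("pics/s27.png",cv2.resize(S["img"][170:265,120:195],None,fx=6,fy=6,interpolation=cv2.INTER_CUBIC))
for n in("mallet","mat"):
    for d in r.regions_of(S,n):
        if d["p"]>.3:
            mu,an,a,b,_=axisfit(S,d["pixels"],.02 if n=="mallet" else .003); print(n,round(d["p"],2),np.round(d["at"]),mu.round(3),round(an,1),round(a,3),round(b,3))
E
```

```text
mallet 0.8 [156. 228.] [ 0.54  -0.363] 3.7 -0.14 0.095
mat 0.86 [163. 219.] [ 0.522 -0.359] 13.2 -0.147 0.136
```

View pics/s27.png

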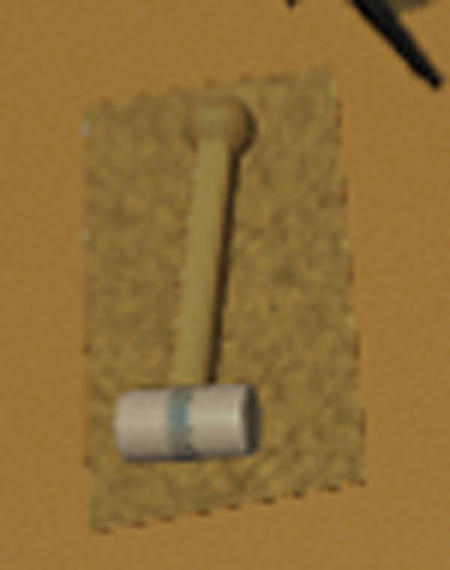

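```bash
python3 -c "
from h import *
print(r.finish_job()); obs()"
```

```text
the job is handed in; nothing more can be done
None
the job is handed in; nothing more can be done
```

The carriage is home, the mallet is back on its mat, and all three stakes stand seated in the sockets. I handed the job in at about 49 s of the 210 s allowed.

- **Carriage:** I tapped it along with the mallet, about 39 mm, until two more strikes of 19 to 24 N moved it no further. That is how I judged it home. The highest wrist force I read was about 27 N, and later pictures show the carriage unmoved. I had no direct reading of the slide itself.
- **Mallet:** It had tipped slightly in the grip, so I let it settle flat before letting go. The last picture shows it lying well inside the mat.
- **Stakes:** There were three: cone in socket2, ridge in socket1 and dome in socket0. Each was pressed down until it bore on its bore. In the final wrist view all three tops matched their seated, upright positions to within a few pixels.
- **Disagreements:**
    - The cameras differed by up to about 10 mm on where the sockets were, so I used averages and checked them against the insertions.
    - The gripper height at seating came out 2 to 3 mm above what I expected, which I put down to where I gripped each stake.
    - A rough two-camera fix put the cone's point 7 mm higher than nominal (190 mm against 183 mm). The closer wrist view did not bear that out.
- **Bystanders:** In the pictures the other things on the bench look undisturbed. I did not measure their positions again.

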